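Put the battery packs away under the swing-arm lamp

ROBOT

A 7-joint arm with a two-finger parallel gripper is mounted at the origin on the work surface. World frame = base frame: x ahead of the robot, y to its left, z up, the work surface at z = 0. Lengths are in m, angles in rad, forces in N, time in s.
With the tool pointing down it reaches from about 0.4 to 0.85 m from the base axis. Payload 10.4 kg.
Tool frame: the origin (TCP) lies at the very end of the fingers, on their centre line; the grasp point (between the pads) lies 19 mm behind it; z points along the fingers, y is the line along which they close (so a half turn about z gives the same grasp; the last joint's range is limited). The gripper opens to 87 mm and grips with 3 to 60 N. Pads are 19 mm wide; open, the fingers measure 117 mm over their backs; the gripper's body (75 mm by 190 mm) begins 51 mm behind the grasp point.
Start: joints at [1.232, 0.332, -0.065, 1.46, 0.022, 1.35, -0.088], TCP at [0.194, -0.594, 0.223] pointing down, gripper open.
Joint ranges: [-2.6, 2.6], [-0.5, 2.12], [-1.47, 1.34], [0.16, 2.42], [-1.27, 4.41], [0.06, 2.06], [-2.6, 2.6]. Speed limits (rad/s): [2.22, 2.22, 2.79, 2.79, 3.14, 3.14, 3.14].

INTERFACE

Orientations are given as a unit quaternion [x, y, z, w].
In Python, from bench import * gives the robot as it stands.
- The arm moves only by the tool carry_out, never from a script. Its argument "deltas" is a list of rows, each an object with "hand": the finger opening in mm, from 0 to 87; "dp": the shift along the tool's x, y, z each as a share of 250 mm, from -1 to 1, a list of three; "spin": the turn about the tool's z as a share of pi rad, from -1 to 1. In form: [{"hand": hand, "dp": [dx, dy, dz], "spin": spin}, ...]. A call has 1 to 20 rows; each row is the pose to reach, as a shift and turn from the pose commanded when the call began, along the tool's axes at that moment, turning the shorter way round; what a row does not reach only later rows make up. A row lasts 1/10 s, in which the tool goes at most 50 mm and 8.59 degrees, less where a joint would pass 70% of its speed; a pose out of reach is approached as far as the arm can. A call with a number of a shift or a turn outside -1 to 1 is refused whole. A call with a gripper value outside its range is refused whole. The fingers move at their own pace and stop on an object; "force" is the grip in N (left out, the last holds). Time passes only in rows, so rows that repeat a pose let the fingers close. It gives the time, the measured TCP pose, the force, the opening and the grip force at its end, in the units of the state.
- read_state(): the state, without advancing time (a new reading comes with each control period).
- camera(name): name is "scene" or "top" or "wrist"; returns the picture (420x560x3 uint8, red, green, blue); there is no depth.
- get_calibration(name): a dict with "fx", "fy", "cx", "cy" (pixels), "k1" (the pictures are not rectified: a ray, as slopes to the right and down, at radius r is drawn at 1 + k1 r^2 times it, then the intrinsics apply), "R" (3x3) and "t" (3): a world point X has camera coordinates R X + t; the wrist camera has in their place "mount" (4x4, takes a point from camera to tool coordinates, whose origin is the TCP and whose axes are the flange's). Camera axes: x right, y down, z forward; pixel columns grow to the right and rows downward; lengths in m; the calibration is good to about 2 mm. A picture is of the moment at which its call begins: read the wrist's pose just before it. get_calibration takes no time and is no camera call.
- close_job(): hands the job in; it is judged then, once.
The state is a dict: "time": time; "joint_positions": joint angles; "joint_vel": joint speeds; "joint_torque": joint torques, N m; "ee_pos": TCP position; "eef_rot": TCP orientation; "ft_force": force on the tool from outside, world axes, zero at the start; "torque": the same for the moment, N m; "width": finger opening in m; "grip_force": force on a finger pad.
Only numpy, scipy, OpenCV 4.12 (cv2) and the standard library are available. Lean on these libraries where they do the work, as an engineer would, in place of code of your own. Each camera call takes 0.05 s, during which the arm holds its last target. There are 200 camera calls.

TASK

Put the loose battery packs away: swing the bench lamp to the right until its head is well clear of the battery case, lift the cover off the case's pins and lay it flat in the middle of the rubber mat, then stand every pack rail up and squarely in a bay of its own, its long side running from the near wall to the far wall, filling all three bays of the row nearest the robot before using the other row. Then seat the cover fully home on both pins and swing the lamp back so that its head is centred over the case. Leave the other things on the bench where they are.

Things in the scene. Friction and masses are not known exactly. Their poses are not given: they have to be found in the camera images.
- case: fixed battery case, grey base 204 (x) by 216 mm (y), blue wall 16 mm thick along its near (-x) and far (+x) end, open sides with a 12 mm lip. Origin: centre of the underside, z up. Floor at z = 6 mm, wall tops (cover rests there) at 66 mm. A steel pin, 10 mm thick, 19 mm high, on each wall top at x = -94, +94 mm, y = 0. Six bays 80 (x) by 64 mm (y), 2 rows of 3, ribs 4 mm high, white floor pads.
- cover: loose aluminium cover plate 232 (x) by 190 (y) by 6 mm, 0.35 kg, at first on the case's pins. Origin: centre of its underside. Two 17 mm square holes at x = -94, +94 mm, y = 0. Red arch handle on top: bar 12 mm thick, 80 mm long, along the plate's y over its middle, bar axis 44 mm above the underside. Fits either way round.
- mat: black rubber mat, fixed, 250 x 250 x 4 mm, to the left of the case; origin at the centre of its underside
- lamp_arm (a joint): angle of the lamp's arm about its upright post, rad, -1.15 to 0.9; 0: arm along the stand's -x; grows counter-clockwise seen from above, which takes the head to the robot's right, clear of the case. It is stiff, needs about 3 N at the head and stays where it is left
- lamp_pivot (a point): the arm's axis, on the lamp's fixed post (22 mm thick, base disc 110 mm) beyond the case, at the height of the arm (200 mm); the arm is 240 mm long to the head's centre
- lamp_grip (a point): where to hold the lamp: the black upright grip, 24 mm thick, on top of the yellow lamp head. It stands free from 210 to 265 mm above the bench; this point is on its axis at 245 mm and turns with the arm. The head below it is a disc 90 mm across, from 175 to 210 mm above the bench
- pack1: battery pack, 0.28 kg, or None if absent in this run: black body with a yellow band, 72 mm (x) by 44 mm (y) by 30 mm high, and on top of it a yellow slide rail 50 mm (x) by 24 mm (y) by 18 mm high to hold it by. Origin: centre of its underside, z up. Turned half round it is the same.
- pack2: battery pack, 0.28 kg, or None if absent in this run: black body with a yellow band, 72 mm (x) by 44 mm (y) by 30 mm high, and on top of it a yellow slide rail 50 mm (x) by 24 mm (y) by 18 mm high to hold it by. Origin: centre of its underside, z up. Turned half round it is the same.
- pack3: battery pack, 0.28 kg, or None if absent in this run: black body with a yellow band, 72 mm (x) by 44 mm (y) by 30 mm high, and on top of it a yellow slide rail 50 mm (x) by 24 mm (y) by 18 mm high to hold it by. Origin: centre of its underside, z up. Turned half round it is the same.
- pack4: battery pack, 0.28 kg, or None if absent in this run: black body with a yellow band, 72 mm (x) by 44 mm (y) by 30 mm high, and on top of it a yellow slide rail 50 mm (x) by 24 mm (y) by 18 mm high to hold it by. Origin: centre of its underside, z up. Turned half round it is the same.
- pack5: battery pack, 0.28 kg, or None if absent in this run: black body with a yellow band, 72 mm (x) by 44 mm (y) by 30 mm high, and on top of it a yellow slide rail 50 mm (x) by 24 mm (y) by 18 mm high to hold it by. Origin: centre of its underside, z up. Turned half round it is the same.
- bay_near1 (a point): centre of the floor of the left bay (seen from the robot) in the row nearest to the robot; the packs' long side goes along the case's x
- bay_near2 (a point): centre of the floor of the middle bay (seen from the robot) in the row nearest to the robot; the packs' long side goes along the case's x
- bay_near3 (a point): centre of the floor of the right bay (seen from the robot) in the row nearest to the robot; the packs' long side goes along the case's x
- bay_far1 (a point): centre of the floor of the left bay (seen from the robot) in the row farther from the robot; the packs' long side goes along the case's x
- bay_far2 (a point): centre of the floor of the middle bay (seen from the robot) in the row farther from the robot; the packs' long side goes along the case's x
- bay_far3 (a point): centre of the floor of the right bay (seen from the robot) in the row farther from the robot; the packs' long side goes along the case's x
- screwdriver: red-handled screwdriver lying down, 190 mm long; bystander
- wrench: steel wrench lying down, 180 mm long; bystander
- tape: yellow tape measure, 70 x 35 x 62 mm tall; bystander

How it is judged:
On the way, in this order (a step that is already met when the one before it is completed fails the run):
1. the lamp is swung clear of the case and at rest (horizontal distance between lamp_grip and case above 0.215 m and velocity of joint lamp_arm between -0.05 and 0.05 rad/s), for 0.2 s.
2. the cover lies flat on the mat, let go (horizontal distance between cover and mat below 0.075 m and height (world z) of cover below 0.012 m and angle between cover's own z axis and vertical below 0.05 rad and linear speed of cover below 0.02 m/s and contact force between the fingers and cover below 0.5 N), for 0.2 s.
3. every pack stands in a bay of its own, the near row full ((horizontal distance between pack1 and bay_near1 below 0.015 m or horizontal distance between pack1 and bay_near2 below 0.015 m or horizontal distance between pack1 and bay_near3 below 0.015 m or horizontal distance between pack1 and bay_far1 below 0.015 m or horizontal distance between pack1 and bay_far2 below 0.015 m or horizontal distance between pack1 and bay_far3 below 0.015 m) and z of pack1 in the frame of case between 0.002 and 0.01 m and angle between each of pack1, pack2, pack3, pack4, pack5's own z axis and vertical below 0.08 rad and angle between the x axis of each of pack1, pack2, pack3, pack4, pack5 and the x axis of case, either way round below 0.2 rad and linear speed of each of pack1, pack2, pack3, pack4, pack5 below 0.02 m/s and (horizontal distance between pack2 and bay_near1 below 0.015 m or horizontal distance between pack2 and bay_near2 below 0.015 m or horizontal distance between pack2 and bay_near3 below 0.015 m or horizontal distance between pack2 and bay_far1 below 0.015 m or horizontal distance between pack2 and bay_far2 below 0.015 m or horizontal distance between pack2 and bay_far3 below 0.015 m) and z of pack2 in the frame of case between 0.002 and 0.01 m and (horizontal distance between pack3 and bay_near1 below 0.015 m or horizontal distance between pack3 and bay_near2 below 0.015 m or horizontal distance between pack3 and bay_near3 below 0.015 m or horizontal distance between pack3 and bay_far1 below 0.015 m or horizontal distance between pack3 and bay_far2 below 0.015 m or horizontal distance between pack3 and bay_far3 below 0.015 m) and z of pack3 in the frame of case between 0.002 and 0.01 m and (horizontal distance between pack4 and bay_near1 below 0.015 m or horizontal distance between pack4 and bay_near2 below 0.015 m or horizontal distance between pack4 and bay_near3 below 0.015 m or horizontal distance between pack4 and bay_far1 below 0.015 m or horizontal distance between pack4 and bay_far2 below 0.015 m or horizontal distance between pack4 and bay_far3 below 0.015 m) and z of pack4 in the frame of case between 0.002 and 0.01 m and (horizontal distance between pack5 and bay_near1 below 0.015 m or horizontal distance between pack5 and bay_near2 below 0.015 m or horizontal distance between pack5 and bay_near3 below 0.015 m or horizontal distance between pack5 and bay_far1 below 0.015 m or horizontal distance between pack5 and bay_far2 below 0.015 m or horizontal distance between pack5 and bay_far3 below 0.015 m) and z of pack5 in the frame of case between 0.002 and 0.01 m and horizontal distance between any of pack1, pack2, pack3, pack4, pack5 and bay_near1 below 0.015 m and horizontal distance between any of pack1, pack2, pack3, pack4, pack5 and bay_near2 below 0.015 m and horizontal distance between any of pack1, pack2, pack3, pack4, pack5 and bay_near3 below 0.015 m), for 0.2 s.
4. the cover is seated home on both pins (horizontal distance between cover and case below 0.009 m and z of cover in the frame of case between 0.06 and 0.0695 m and angle between cover's own z axis and vertical below 0.03 rad and angle between the x axis of cover and the x axis of case, either way round below 0.1 rad and linear speed of cover below 0.02 m/s), for 0.2 s.
At the end, for the whole second after the job is handed in: Each present pack upright on a bay floor (within 15 mm of its centre, 0.2 rad of square), the near row full; cover level on both wall tops, pins in its holes, within 9 mm of centred; lamp head within 45 mm of over the case's centre; all at rest (all of step 3 and all of step 4 and horizontal distance between lamp_grip and case below 0.045 m and velocity of joint lamp_arm between -0.05 and 0.05 rad/s); the robot touches nothing.
It fails at once if a bystander on the bench is moved more than 40 mm (distance of any of screwdriver, wrench, tape from where it was at the start of the episode above 0.04 m).
Of pack1, pack2, pack3, pack4, pack5 only 3 to 5 are there at a start; the rules pass over those that are not, and their reading is None.
At some moment in a run one of pack1, pack2, pack3, pack4, pack5 may be knocked a few centimetres aside while the robot is not near it.
It also fails if it takes over 208 s, if anything falls off the work surface, if the arm or the gripper's body presses on something with over 40 N, if the wrist force passes 120 N, or if a joint passes its speed limit or range.

## Working session

There is one attempt and no reset: what is moved stays moved. The work goes in short steps, Python scripts to look and compute and a tool call to move; the robot and the scene stay as the last step left them, time stands still between calls to the robot, and variables do not carry over. Pictures are saved under pics/ and viewed, at most 14 in all, crops included, and the job is handed in when it is done.

Besides the shell and the picture viewer there is one more tool, called after ">>>" by a JSON object that holds its "name" and its "arguments". carry_out: Moves the arm, as the interface text tells. Its arguments: {"type":"object","properties":{"deltas":{"type":"array","items":{"type":"object","properties":{"hand":{"type":"number"},"dp":{"type":"array","items":{"type":"number","minimum":-1,"maximum":1}},"spin":{"type":"number","minimum":-1,"maximum":1}}}},"force":{"type":"number"}},"required":["deltas"]}

```bash
mkdir -p pics; ls
python3 - <<'E'
from bench import *
import cv2
s=read_state();print({k:np.round(v,3).tolist() if 0 else v for k,v in s.items()})
for n in ["scene","top"]:
    cv2.imwrite(f"pics/{n}0.png",camera(n)[:,:,::-1])
for n in ["scene","top","wrist"]: print(n,get_calibration(n))
E
```

```text
pics
{'time': 0.0, 'joint_positions': array([ 1.23239767,  0.3328825 , -0.06468659,  1.46092621,  0.02160842,
        1.34991905, -0.08850991]), 'joint_vel': array([ 0.00091606, -0.00093269,  0.00043471,  0.00085451,  0.00063632,
       -0.0007555 ,  0.00037662]), 'joint_torque': array([ 5.74035676e-04, -6.23259044e+01,  2.49809457e-02, -3.89894986e+01,
       -6.13325089e-02,  3.97395494e-02,  9.39006713e-05]), 'ee_pos': array([ 0.19397297, -0.59372938,  0.2217545 ]), 'eef_rot': array([ 9.87559530e-01,  1.57243942e-01, -1.52260487e-04, -7.03411970e-04]), 'ft_force': array([ 0.07166128, -0.14119359, -0.25472633]), 'torque': array([0.03388195, 0.03613998, 0.00294636]), 'grip_force': 0.0, 'width': 0.08675259416213926}
scene {'fx': 465.7668370959322, 'fy': 465.7668370959322, 'cx': 278.1214324628815, 'cy': 210.27629186722484, 'k1': -0.028810717074785646, 'R': array([[ 0.8757642 ,  0.48245102, -0.01667549],
       [ 0.25948523, -0.4995945 , -0.82648216],
       [-0.40706815,  0.71947644, -0.56271589]]), 't': array([-0.48217813, -0.02399581,  1.38076021])}
top {'fx': 480.8177248136632, 'fy': 480.8177248136632, 'cx': 285.42434386536576, 'cy': 206.7507852314155, 'k1': 0.02726861677371652, 'R': array([[ 0.00168207, -0.99999635, -0.00211513],
       [-0.98065661, -0.00123554, -0.19573218],
       [ 0.19572885,  0.00240345, -0.98065511]]), 't': array([-0.00807352,  0.57607916,  1.14365066])}
wrist {'fx': 297.0183623989026, 'fy': 297.0183623989026, 'cx': 282.3216181517459, 'cy': 203.59214670077014, 'k1': -0.061718590598565624, 'mount': array([[ 1.32338060e-03, -9.69827843e-01, -2.43787210e-01,
         6.55832398e-02],
       [ 9.99998846e-01,  1.46522896e-03, -4.00516365e-04,
        -5.30850658e-04],
       [ 7.45636001e-04, -2.43786398e-01,  9.69828663e-01,
        -1.62253769e-01],
       [ 0.00000000e+00,  0.00000000e+00,  0.00000000e+00,
         1.00000000e+00]])}
```

View pics/top0.png

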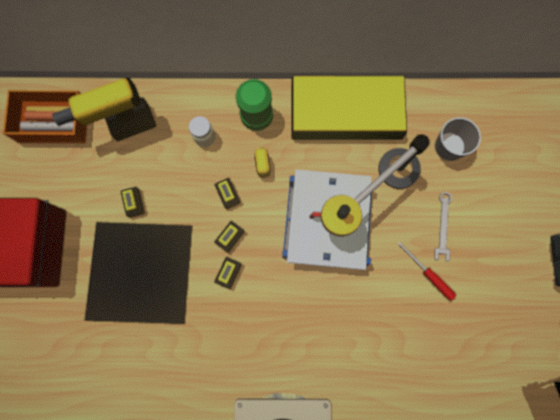

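View pics/scene0.png

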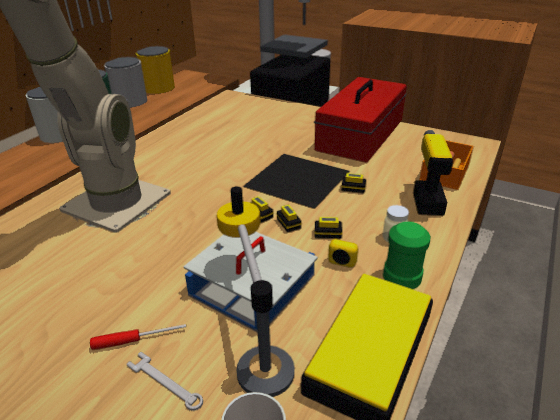

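Top view: cover/case at about (330,220), lamp head (342,213), its base (400,168), mat (140,272). There are four packs at (132,202), (228,193), (230,236) and (228,273), with the tape at (262,161). The tools lie to the right.

```bash
cat > h.py <<'E'
from bench import *
import cv2, numpy as np
from scipy.spatial.transform import Rotation as Ro
def undist(c,uv):
    K=np.array([[c['fx'],0,c['cx']],[0,c['fy'],c['cy']],[0,0,1]])
    return cv2.undistortPoints(np.float64(uv).reshape(-1,1,2),K,np.array([c['k1'],0,0,0.])).reshape(-1,2)
def cam(name,s=None):
    c=get_calibration(name)
    if name=="wrist":
        M=c['mount'];R=Ro.from_quat(s['eef_rot']).as_matrix()
        return c,R@M[:3,:3],R@M[:3,3]+s['ee_pos']
    return c,c['R'].T,-c['R'].T@c['t']
def on_z(name,uv,z,s=None):
    c,A,o=cam(name,s); p=undist(c,uv)
    d=np.c_[p,np.ones(len(p))]@A.T
    return o+d*((z-o[2])/d[:,2])[:,None]
def hsv(im): return cv2.cvtColor(im,cv2.COLOR_RGB2HSV)
def comps(m,amin):
    n,l,st,ce=cv2.connectedComponentsWithStats(m.astype(np.uint8))
    return [(st[i],ce[i],l==i) for i in range(1,n) if st[i,4]>=amin]
def yaw(s): 
    x=Ro.from_quat(s['eef_rot']).as_matrix()[:,0]; return np.arctan2(x[1],x[0])
def go(*tg,s=None):
    """tg: (x,y,z,yaw) world targets -> dp, spin from current pose; spin sign: tool z is down"""
    s=s or read_state();R=Ro.from_quat(s['eef_rot']).as_matrix()
    for t in tg:
        d=R.T@(np.array(t[:3])-s['ee_pos'])/.25
        a=(t[3]-yaw(s)+np.pi/2)%np.pi-np.pi/2
        print('dp',np.round(d,3).tolist(),'spin',round(-a/np.pi,3))
E
cat > a.py <<'E'
from h import *
im=camera("top");H=hsv(im);h,sa,v=cv2.split(H)
print("yaw",yaw(read_state()))
yel=(h>20)&(h<36)&(sa>170)&(v>90)
for st,ce,m in comps(yel,15):
    pts=cv2.findNonZero(m.astype(np.uint8))
    print("yel",st,ce.round(1),on_z("top",[ce],.048)[0].round(4))
dark=(v<55)
for st,ce,m in comps(dark,60): print("dark",st,ce.round(1))
wh=(sa<60)&(v>120)
for st,ce,m in comps(wh,300): print("white",st,ce.round(1),cv2.boxPoints(cv2.minAreaRect(cv2.findNonZero(m.astype(np.uint8)))).round(1).tolist())
big=cv2.resize(im[110:300,100:450],None,fx=2.2,fy=2.2,interpolation=cv2.INTER_CUBIC)
cv2.imwrite("pics/top_crop.png",big[:,:,::-1])
E
python3 a.py
```

```text
yaw 0.31579052286196035
yel [ 293   76  113   55 4736] [353.1 101.8] [ 0.8591 -0.1844  0.048 ]
yel [  69   79   64   40 1235] [99.4 98.9] [0.8655 0.4808 0.048 ]
yel [256 149  13  25 146] [262.5 161.6] [0.6957 0.0518 0.048 ]
yel [342 198  19  36 169] [353.6 216.4] [ 0.5535 -0.1779  0.048 ]
dark [ 105   77   51   64 1301] [130.9 118.2]
dark [  7  94  14  37 291] [ 13.5 113.4]
dark [242 106  29  18 171] [257.4 115.8]
dark [ 57 116  17   9  70] [ 64.8 120.2]
dark [292 132 114   7 778] [348.2 135. ]
dark [399 135  30  35 254] [417.3 147.2]
dark [437 144  21  16 122] [445.9 153.4]
dark [127 188  16  29 171] [136.3 205.1]
dark [  28  201   37   85 2180] [ 48.  245.7]
dark [338 206  11  12  70] [343.  212.1]
dark [  86  223  105  100 9065] [138.2 273.1]
dark [551 235   9  51 320] [556.1 256.9]
white [189 116  22  21 345] [198.9 125.9] [[185.1999969482422, 121.4000015258789], [204.0, 112.0], [212.8000030517578, 129.60000610351562], [194.0, 139.0]]
white [440 117  41  38 527] [456.7 140.1] [[440.0, 117.0], [480.0, 117.0], [480.0, 154.0], [440.0, 154.0]]
white [ 285  147  131  123 6163] [328.3 217. ] [[281.20001220703125, 261.8999938964844], [293.20001220703125, 135.6999969482422], [415.29998779296875, 147.3000030517578], [403.20001220703125, 273.5]]
white [435 192  17  69 519] [443.4 227.9] [[434.6000061035156, 259.6000061035156], [436.8999938964844, 191.6999969482422], [451.20001220703125, 192.1999969482422], [449.0, 260.1000061035156]]
white [ 235  394   96   26 1935] [282.3 409. ] [[235.0, 419.0], [235.0, 394.0], [330.0, 394.0], [330.0, 419.0]]
```

View pics/top_crop.png

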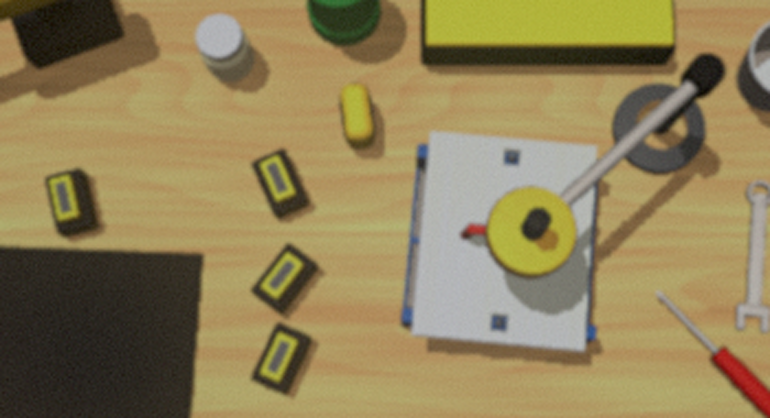

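Crop: four packs with ringed yellow rails; cover pin holes at full-image (332.3,181.4) and (326.8,256.4); lamp head disc near (341.4,215.5), base disc near (399.5,169).

```bash
cat > b.py <<'E'
from h import *
im=camera("top");h,sa,v=cv2.split(hsv(im))
print("cam",cam("top")[2].round(3))
a=on_z("top",[[332.3,181.4],[326.8,256.4]],.072);print("holes",a.round(4),"mid",a.mean(0).round(4),"yaw",np.arctan2(*(a[0]-a[1])[[1,0]]),np.linalg.norm(a[0]-a[1]))
roi=np.zeros_like(v);roi[185:250,310:375]=1
m=((h>18)&(h<36)&(sa>120)&(roi>0)).astype(np.uint8)
c=max(cv2.findContours(m,cv2.RETR_EXTERNAL,cv2.CHAIN_APPROX_NONE)[0],key=cv2.contourArea)
e=cv2.fitEllipse(cv2.convexHull(c));print("disc",e,on_z("top",[e[0]],.205))
print("grip dark",on_z("top",[[343,212.1]],.25))
print("base",on_z("top",[[399.5,169]],.012)," cap",on_z("top",[[421.8,142.7]],.22))
dark=(v<60).astype(np.uint8);dark[:,:80]=0
c=max([q for q in cv2.findContours(dark,cv2.RETR_EXTERNAL,cv2.CHAIN_APPROX_NONE)[0]],key=cv2.contourArea)
r=cv2.minAreaRect(c);P=on_z("top",cv2.boxPoints(r),.004);print("mat",P.mean(0).round(4),P.round(3).tolist())
for (x,y) in [(130,201),(227,192),(229,236),(227,273)]:
    w=np.zeros_like(v);w[y-16:y+17,x-16:x+17]=1
    m=((h>20)&(h<38)&(sa>150)&(v>70)&(w>0))
    m=((im[:,:,0].astype(int)-im[:,:,2]>60)&(im[:,:,1].astype(int)-im[:,:,2]>60)&(sa>165)&(w>0)).astype(np.uint8)
    cs=cv2.findContours(m,cv2.RETR_EXTERNAL,cv2.CHAIN_APPROX_NONE)[0]
    c=max(cs,key=cv2.contourArea);r=cv2.minAreaRect(c)
    P=on_z("top",cv2.boxPoints(r),.048);e1,e2=P[1]-P[0],P[2]-P[1]
    L=e1 if np.linalg.norm(e1)>np.linalg.norm(e2) else e2
    print("pack",r,P.mean(0).round(4),"len",np.linalg.norm(e1).round(3),np.linalg.norm(e2).round(3),"yaw",np.arctan2(L[1],L[0]).round(3))
E
python3 b.py
```

```text
cam [ 0.341 -0.01   1.234]
holes [[ 0.6376 -0.1239  0.072 ]
 [ 0.451  -0.1073  0.072 ]] mid [ 0.5443 -0.1156  0.072 ] yaw -0.08838488080213716 0.18731121905037865
disc ((341.10748291015625, 215.13609313964844), (39.6965446472168, 40.069358825683594), 97.46546173095703) [[ 0.52809891 -0.12867245  0.205     ]]
grip dark [[ 0.5263509  -0.12755944  0.25      ]]
base [[ 0.68658324 -0.3066877   0.012     ]]  cap [[ 0.68776883 -0.3077396   0.22      ]]
mat [0.4184 0.366  0.004 ] [[0.302, 0.488, 0.004], [0.545, 0.498, 0.004], [0.535, 0.239, 0.004], [0.292, 0.239, 0.004]]
pack ((131.00003051757812, 207.50003051757812), (3.5777084827423096, 9.391485214233398), 63.43495178222656) [0.5755 0.3804 0.048 ] len 0.023 0.009 yaw -1.082
pack ((230.7000274658203, 198.39999389648438), (1.3416407108306885, 3.5777084827423096), 63.43495178222656) [0.5992 0.131  0.048 ] len 0.009 0.003 yaw -1.092
pack ((227.00001525878906, 242.50001525878906), (0.7071067094802856, 4.949747085571289), 45.0) [0.4873 0.1374 0.048 ] len 0.012 0.002 yaw -0.769
pack ((226.5, 281.0), (2.0, 1.0), 90.0) [0.393  0.1362 0.048 ] len 0.002 0.005 yaw -3.115
```

Run:
```python
from h import *
go((.37,-.37,.32,-.3))
```

```text
dp [0.947, -0.633, -0.391] spin 0.196
```

>>> {"name": "carry_out", "arguments": {"deltas": [{"hand": 60, "dp": [0.1, -0.06, -0.39], "spin": 0.04}, {"hand": 60, "dp": [0.3, -0.2, -0.39], "spin": 0.08}, {"hand": 60, "dp": [0.5, -0.33, -0.39], "spin": 0.12}, {"hand": 60, "dp": [0.7, -0.45, -0.39], "spin": 0.16}, {"hand": 60, "dp": [0.95, -0.63, -0.39], "spin": 0.196}, {"hand": 60, "dp": [0.95, -0.63, -0.39], "spin": 0.196}, {"hand": 60, "dp": [0.95, -0.63, -0.39], "spin": 0.196}, {"hand": 60, "dp": [0.95, -0.63, -0.39], "spin": 0.196}]}}

```text
time: 1.0
ee_pos: [0.3745, -0.3663, 0.3206]
eef_rot: [0.989, -0.145, 0.001, -0.0]
ft_force: [-0.5, 0.1, 0.1]
width: 0.0598
grip_force: 0.0
```

Run:
```python
from h import *
s=read_state();print(s['ee_pos'],yaw(s),s['time'])
go((.527,-.128,.31,-.84),(.527,-.128,.226,-.84))
```

```text
[ 0.37446281 -0.36630884  0.32055207] -0.2920324468982616 1.0
dp [0.31, -1.088, 0.044] spin 0.174
dp [0.309, -1.088, 0.38] spin 0.174
```

>>> {"name": "carry_out", "arguments": {"deltas": [{"hand": 60, "dp": [0.1, -0.3, 0.03], "spin": 0.05}, {"hand": 60, "dp": [0.2, -0.6, 0.03], "spin": 0.1}, {"hand": 60, "dp": [0.29, -0.95, 0.04], "spin": 0.15}, {"hand": 60, "dp": [0.29, -0.95, 0.04], "spin": 0.174}, {"hand": 60, "dp": [0.29, -0.95, 0.04], "spin": 0.174}, {"hand": 60, "dp": [0.29, -0.95, 0.04], "spin": 0.174}, {"hand": 60, "dp": [0.29, -0.95, 0.04], "spin": 0.174}, {"hand": 60, "dp": [0.29, -0.95, 0.04], "spin": 0.174}]}}

```text
time: 1.8
ee_pos: [0.5101, -0.1661, 0.3098]
eef_rot: [0.912, -0.411, -0.0, 0.0]
ft_force: [-0.6, -1.0, -0.2]
width: 0.06
grip_force: 0.0
```

Run:
```python
from h import *
s=read_state();print(s['ee_pos'],yaw(s),s['time'],s['joint_positions'].round(2))
go((.527,-.128,.31,-.84),(.527,-.128,.226,-.84))
```

```text
[ 0.51008023 -0.16614655  0.30976278] -0.8470391658081613 1.8 [ 0.58  0.13 -0.39  1.54  0.05  1.49 -2.23]
dp [-0.07, -0.152, -0.001] spin -0.002
dp [-0.069, -0.152, 0.335] spin -0.002
```

>>> {"name": "carry_out", "arguments": {"force": 10, "deltas": [{"hand": 60, "dp": [-0.07, -0.152, 0], "spin": 0}, {"hand": 60, "dp": [-0.07, -0.152, 0], "spin": 0}, {"hand": 60, "dp": [-0.07, -0.152, 0.1], "spin": 0}, {"hand": 60, "dp": [-0.07, -0.152, 0.23], "spin": 0}, {"hand": 60, "dp": [-0.07, -0.152, 0.33], "spin": 0}, {"hand": 60, "dp": [-0.07, -0.152, 0.33], "spin": 0}, {"hand": 20, "dp": [-0.07, -0.152, 0.33], "spin": 0}, {"hand": 20, "dp": [-0.07, -0.152, 0.33], "spin": 0}, {"hand": 20, "dp": [-0.07, -0.152, 0.33], "spin": 0}, {"hand": 20, "dp": [-0.07, -0.152, 0.33], "spin": 0}, {"hand": 20, "dp": [-0.07, -0.152, 0.33], "spin": 0}, {"hand": 20, "dp": [-0.07, -0.152, 0.33], "spin": 0}]}}

```text
time: 3.0
ee_pos: [0.5277, -0.1266, 0.2279]
eef_rot: [0.912, -0.411, 0.0, -0.0]
ft_force: [0.1, 1.0, 0.9]
width: 0.0236
grip_force: 10.0
```

Run:
```python
from h import *
s=read_state();print(s['ee_pos'],yaw(s),s['time'],s['width'],s['grip_force'],s['joint_positions'].round(2))
P=np.array([.687,-.307]);d=s['ee_pos'][:2]-P;a0=np.arctan2(d[1],d[0]);r=np.hypot(*d);print(a0,r)
T=[]
for k in range(1,15):
    a=a0+(np.deg2rad(205)-a0)*k/14
    T.append((*(P+r*np.array([np.cos(a),np.sin(a)])),s['ee_pos'][2],yaw(s)+a-a0))
go(*T)
```

```text
[ 0.52767225 -0.12664688  0.22793913] -0.8462835540512824 3.0 0.02356181138324982 9.997762026032433 [ 0.53  0.18 -0.43  1.66  0.07  1.33 -2.32]
2.294375929664463 0.24065032578977358
dp [0.004, 0.088, -0.0] spin -0.029
dp [0.016, 0.176, -0.0] spin -0.058
dp [0.036, 0.261, -0.0] spin -0.088
dp [0.064, 0.345, -0.0] spin -0.117
dp [0.099, 0.426, -0.0] spin -0.146
dp [0.142, 0.503, -0.0] spin -0.175
dp [0.191, 0.576, -0.0] spin -0.204
dp [0.247, 0.645, -0.0] spin -0.233
dp [0.309, 0.707, -0.0] spin -0.263
dp [0.376, 0.764, -0.0] spin -0.292
dp [0.449, 0.815, -0.0] spin -0.321
dp [0.525, 0.858, -0.0] spin -0.35
dp [0.606, 0.895, -0.0] spin -0.379
dp [0.689, 0.924, -0.0] spin -0.409
```

>>> {"name": "carry_out", "arguments": {"deltas": [{"hand": 20, "dp": [0.004, 0.088, 0], "spin": -0.029}, {"hand": 20, "dp": [0.016, 0.176, 0], "spin": -0.058}, {"hand": 20, "dp": [0.036, 0.261, 0], "spin": -0.088}, {"hand": 20, "dp": [0.064, 0.345, 0], "spin": -0.117}, {"hand": 20, "dp": [0.1, 0.426, 0], "spin": -0.146}, {"hand": 20, "dp": [0.142, 0.503, 0], "spin": -0.175}, {"hand": 20, "dp": [0.191, 0.576, 0], "spin": -0.204}, {"hand": 20, "dp": [0.247, 0.645, 0], "spin": -0.233}, {"hand": 20, "dp": [0.309, 0.707, 0], "spin": -0.263}, {"hand": 20, "dp": [0.376, 0.764, 0], "spin": -0.292}, {"hand": 20, "dp": [0.449, 0.815, 0], "spin": -0.321}, {"hand": 20, "dp": [0.525, 0.858, 0], "spin": -0.35}, {"hand": 20, "dp": [0.606, 0.895, 0], "spin": -0.379}, {"hand": 20, "dp": [0.689, 0.924, 0], "spin": -0.409}, {"hand": 20, "dp": [0.689, 0.924, 0], "spin": -0.409}, {"hand": 20, "dp": [0.689, 0.924, 0], "spin": -0.409}]}}

```text
time: 4.6
ee_pos: [0.4702, -0.4089, 0.2278]
eef_rot: [0.976, 0.218, 0.001, 0.0]
ft_force: [5.3, -0.4, -0.7]
width: 0.024
grip_force: 10.0
```

Run:
```python
from h import *
s=read_state();print(s['ee_pos'],yaw(s),s['time'],s['width'],s['joint_positions'].round(2))
```

```text
[ 0.47020472 -0.40888619  0.22777399] 0.4395423260955762 4.6 0.023951188902771064 [ 0.89  0.34 -0.31  1.45  0.1   1.37 -0.56]
```

>>> {"name": "carry_out", "arguments": {"deltas": [{"hand": 60, "dp": [0, 0, 0], "spin": 0}, {"hand": 60, "dp": [0, 0, 0], "spin": 0}, {"hand": 60, "dp": [0, 0, 0], "spin": 0}, {"hand": 60, "dp": [0, 0, -0.1], "spin": 0}, {"hand": 60, "dp": [0, 0, -0.25], "spin": 0}, {"hand": 60, "dp": [0, 0, -0.4], "spin": 0}, {"hand": 60, "dp": [0, 0, -0.4], "spin": 0}]}}

```text
time: 5.3
ee_pos: [0.4696, -0.4098, 0.3334]
eef_rot: [0.976, 0.217, 0.003, 0.003]
ft_force: [0.9, 0.1, 0.2]
width: 0.0594
grip_force: 0.0
```

```bash
cat > c.py <<'E'
from h import *
s=read_state();print(s['ee_pos'],yaw(s))
im=camera("top");h,sa,v=cv2.split(hsv(im))
im2=camera("scene")
cv2.imwrite("pics/top1.png",im[:,:,::-1])
crop=cv2.resize(im[110:300,100:450],None,fx=2.2,fy=2.2,interpolation=cv2.INTER_CUBIC)
cv2.imwrite("pics/top1c.png",crop[:,:,::-1])
# red handle
red=((h<8)|(h>172))&(sa>140)&(v>80); red[:,:250]=0; red[:,390:]=0
for st,ce,m in comps(red,20):
    r=cv2.minAreaRect(cv2.findNonZero(m.astype(np.uint8)));P=on_z("top",cv2.boxPoints(r),.116);print("handle",st,r,P.mean(0).round(4),P.round(4).tolist())
wh=(sa<60)&(v>120);wh[:,:270]=0;wh[:,390:]=0;wh[290:]=0;wh[:160]=0
for st,ce,m in comps(wh,800):
    r=cv2.minAreaRect(cv2.findNonZero(m.astype(np.uint8)));P=on_z("top",cv2.boxPoints(r),.072);print("plate",P.mean(0).round(4),P.round(4).tolist())
    fill=np.zeros_like(v);cv2.drawContours(fill,cv2.findContours(m.astype(np.uint8),cv2.RETR_EXTERNAL,cv2.CHAIN_APPROX_NONE)[0],-1,1,-1)
    holes=(fill>0)&~m&~red
    for st,ce,q in comps(holes,6): print("hole",st,ce.round(1),on_z("top",[ce],.072)[0].round(4))
E
python3 c.py
```

```text
[ 0.46956049 -0.40981255  0.3334435 ] 0.4380113802925791
handle [312 213  38   7 108] ((330.5805358886719, 215.294921875), (36.98780059814453, 3.633490800857544), 6.519801616668701) [ 0.5439 -0.114   0.116 ] [[0.5445, -0.0702, 0.116], [0.5532, -0.0713, 0.116], [0.5432, -0.1579, 0.116], [0.5346, -0.1567, 0.116]]
plate [ 0.5448 -0.1111  0.072 ] [[0.4373, 0.0025, 0.072], [0.6712, -0.018, 0.072], [0.6515, -0.2286, 0.072], [0.4194, -0.2002, 0.072]]
hole [330 178   6   7  29] [332.2 181. ] [ 0.6385 -0.1236  0.072 ]
hole [310 212  41  12 116] [329.4 216.6] [ 0.5485 -0.1153  0.072 ]
hole [345 215   5   2   6] [347.3 215.2] [ 0.5522 -0.1593  0.072 ]
hole [324 253   6   7  34] [326.4 256.1] [ 0.4516 -0.1064  0.072 ]
```

View pics/top1c.png

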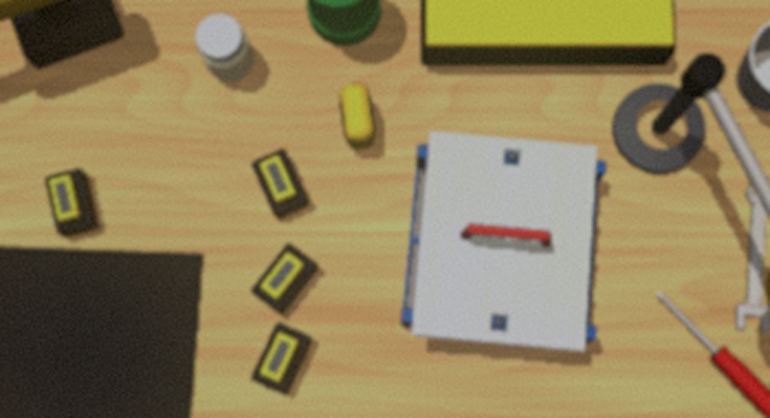

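Lamp clear; handle bar midpoint about (330.6,215), pin holes (332.2,181.0) and (326.4,256.1), so the case is near (0.545,-0.115) with yaw -0.092.

Run:
```python
from h import *
go((.50,-.30,.30,.9),(.5445,-.1145,.25,1.477),(.5445,-.1145,.18,1.477))
```

```text
dp [0.299, -0.342, 0.113] spin -0.147
dp [0.775, -0.939, 0.312] spin -0.331
dp [0.775, -0.939, 0.592] spin -0.331
```

>>> {"name": "carry_out", "arguments": {"deltas": [{"hand": 60, "dp": [0.15, -0.18, 0], "spin": -0.048}, {"hand": 60, "dp": [0.299, -0.342, 0.05], "spin": -0.096}, {"hand": 60, "dp": [0.45, -0.54, 0.15], "spin": -0.144}, {"hand": 60, "dp": [0.6, -0.73, 0.2], "spin": -0.19}, {"hand": 60, "dp": [0.775, -0.939, 0.312], "spin": -0.238}, {"hand": 60, "dp": [0.775, -0.939, 0.45], "spin": -0.285}, {"hand": 60, "dp": [0.775, -0.939, 0.592], "spin": -0.331}, {"hand": 60, "dp": [0.775, -0.939, 0.592], "spin": -0.331}, {"hand": 60, "dp": [0.775, -0.939, 0.592], "spin": -0.331}, {"hand": 60, "dp": [0.775, -0.939, 0.592], "spin": -0.331}]}}

```text
time: 6.4
ee_pos: [0.5444, -0.1159, 0.1806]
eef_rot: [0.741, 0.672, -0.0, 0.0]
ft_force: [-0.3, -0.5, 0.4]
width: 0.0601
grip_force: 0.0
```

Run:
```python
from h import *
s=read_state();print(s['ee_pos'],yaw(s),s['time'],s['joint_positions'].round(2))
im=camera("wrist");h,sa,v=cv2.split(hsv(im))
red=((h<8)|(h>172))&(sa>140)&(v>80)
for st,ce,m in comps(red,100):
    r=cv2.minAreaRect(cv2.findNonZero(m.astype(np.uint8)));P=on_z("wrist",cv2.boxPoints(r),.115,s);print("handle",st,r,P.mean(0).round(4),P.round(4).tolist())
go((.5445,-.1145,.18,1.477),(.5445,-.1145,.092,1.477))
```

```text
[ 0.54439468 -0.11590184  0.18063281] 1.4732989334806257 6.4 [ 0.64  0.26 -0.6   1.68  0.16  1.25 -0.09]
handle [ 276  155   14   93 1248] ((282.5, 201.0), (92.0, 13.0), 90.0) [ 0.5448 -0.106   0.115 ] [[0.5435, -0.0682, 0.115], [0.5533, -0.0691, 0.115], [0.5465, -0.1437, 0.115], [0.5359, -0.1427, 0.115]]
dp [0.006, -0.002, 0.005] spin -0.001
dp [0.007, -0.002, 0.357] spin -0.001
```

>>> {"name": "carry_out", "arguments": {"force": 40, "deltas": [{"hand": 60, "dp": [0.006, -0.002, 0.1], "spin": 0}, {"hand": 60, "dp": [0.006, -0.002, 0.2], "spin": 0}, {"hand": 60, "dp": [0.006, -0.002, 0.3], "spin": 0}, {"hand": 60, "dp": [0.006, -0.002, 0.357], "spin": 0}, {"hand": 60, "dp": [0.006, -0.002, 0.357], "spin": 0}, {"hand": 8, "dp": [0.006, -0.002, 0.357], "spin": 0}, {"hand": 8, "dp": [0.006, -0.002, 0.357], "spin": 0}, {"hand": 8, "dp": [0.006, -0.002, 0.357], "spin": 0}, {"hand": 8, "dp": [0.006, -0.002, 0.357], "spin": 0}, {"hand": 8, "dp": [0.006, -0.002, 0.357], "spin": 0}, {"hand": 8, "dp": [0.006, -0.002, 0.357], "spin": 0}, {"hand": 8, "dp": [0.006, -0.002, 0.357], "spin": 0}, {"hand": 8, "dp": [0.006, -0.002, 0.3], "spin": 0}, {"hand": 8, "dp": [0.006, -0.002, 0.2], "spin": 0}, {"hand": 8, "dp": [0.006, -0.002, 0.1], "spin": 0}, {"hand": 8, "dp": [0.006, -0.002, 0], "spin": 0}, {"hand": 8, "dp": [0.006, -0.002, -0.1], "spin": 0}, {"hand": 8, "dp": [0.006, -0.002, -0.1], "spin": 0}]}}

```text
time: 8.25
ee_pos: [0.5453, -0.1125, 0.2084]
eef_rot: [0.739, 0.674, 0.001, 0.002]
ft_force: [-0.5, 0.5, -4.5]
width: 0.0108
grip_force: 40.0
```

Run:
```python
from h import *
s=read_state();print(s['ee_pos'],yaw(s),s['time'],s['width'],s['joint_positions'].round(2))
go((.48,.12,.2,1.53),(.41,.366,.2,1.57))
```

```text
[ 0.54532348 -0.11254386  0.20843512] 1.4784053778989743 8.25 0.010765186741952523 [ 0.65  0.24 -0.61  1.64  0.14  1.3  -0.08]
dp [0.902, -0.346, 0.031] spin -0.016
dp [1.856, -0.716, 0.028] spin -0.029
```

>>> {"name": "carry_out", "arguments": {"deltas": [{"hand": 8, "dp": [0.15, -0.06, 0], "spin": 0}, {"hand": 8, "dp": [0.3, -0.12, 0], "spin": 0}, {"hand": 8, "dp": [0.45, -0.18, 0], "spin": -0.01}, {"hand": 8, "dp": [0.6, -0.24, 0], "spin": -0.01}, {"hand": 8, "dp": [0.75, -0.3, 0], "spin": -0.01}, {"hand": 8, "dp": [0.93, -0.36, 0], "spin": -0.016}, {"hand": 8, "dp": [0.93, -0.36, 0], "spin": -0.016}]}}

```text
time: 8.95
ee_pos: [0.4729, 0.1342, 0.2043]
eef_rot: [0.718, 0.696, 0.0, -0.001]
ft_force: [0.3, -0.3, -3.2]
width: 0.011
grip_force: 40.0
```

Run:
```python
from h import *
go((.41,.366,.16,1.57),(.41,.366,.031,1.57))
```

```text
dp [0.918, -0.281, 0.179] spin -0.01
dp [0.917, -0.281, 0.695] spin -0.01
```

>>> {"name": "carry_out", "arguments": {"deltas": [{"hand": 8, "dp": [0.15, -0.05, 0], "spin": 0}, {"hand": 8, "dp": [0.35, -0.1, 0], "spin": 0}, {"hand": 8, "dp": [0.55, -0.17, 0], "spin": 0}, {"hand": 8, "dp": [0.75, -0.23, 0.05], "spin": -0.01}, {"hand": 8, "dp": [0.92, -0.28, 0.18], "spin": -0.01}, {"hand": 8, "dp": [0.92, -0.28, 0.3], "spin": -0.01}, {"hand": 8, "dp": [0.92, -0.28, 0.42], "spin": -0.01}, {"hand": 8, "dp": [0.92, -0.28, 0.54], "spin": -0.01}, {"hand": 8, "dp": [0.92, -0.28, 0.62], "spin": -0.01}, {"hand": 8, "dp": [0.92, -0.28, 0.66], "spin": -0.01}, {"hand": 8, "dp": [0.92, -0.28, 0.69], "spin": -0.01}, {"hand": 8, "dp": [0.92, -0.28, 0.705], "spin": -0.01}, {"hand": 8, "dp": [0.92, -0.28, 0.705], "spin": -0.01}]}}

```text
time: 10.25
ee_pos: [0.4154, 0.3597, 0.0303]
eef_rot: [0.711, 0.703, -0.001, 0.001]
ft_force: [-8.6, -10.3, 19.2]
width: 0.0107
grip_force: 40.0
```

>>> {"name": "carry_out", "arguments": {"deltas": [{"hand": 50, "dp": [0, 0, 0], "spin": 0}, {"hand": 50, "dp": [0, 0, 0], "spin": 0}, {"hand": 50, "dp": [0, 0, 0], "spin": 0}, {"hand": 50, "dp": [0, 0, -0.15], "spin": 0}, {"hand": 50, "dp": [0, 0, -0.3], "spin": 0}, {"hand": 50, "dp": [0, 0, -0.5], "spin": 0}, {"hand": 60, "dp": [-0.2, 0, -0.7], "spin": 0.02}, {"hand": 60, "dp": [-0.4, 0, -0.9], "spin": 0.06}, {"hand": 60, "dp": [-0.6, 0, -1.0], "spin": 0.1}, {"hand": 60, "dp": [-0.8, 0, -1.0], "spin": 0.14}, {"hand": 60, "dp": [-1.0, 0.2, -1.0], "spin": 0.18}, {"hand": 60, "dp": [-1.0, 0.2, -1.0], "spin": 0.22}, {"hand": 60, "dp": [-1.0, 0.2, -1.0], "spin": 0.22}, {"hand": 60, "dp": [-1.0, 0.2, -1.0], "spin": 0.22}]}}

```text
time: 11.65
ee_pos: [0.4633, 0.1085, 0.2785]
eef_rot: [0.908, 0.42, 0.0, -0.0]
ft_force: [-0.6, 1.6, 0.9]
width: 0.06
grip_force: 0.0
```

Run:
```python
from h import *
s=read_state();print(s['ee_pos'],yaw(s),s['time'],s['joint_positions'].round(2))
im=camera("wrist");np.savez("w1.npz",im=im,ee_pos=s['ee_pos'],eef_rot=s['eef_rot'])
cv2.imwrite("pics/w1.png",im[:,:,::-1])
t=camera("top");cv2.imwrite("pics/top2.png",t[:,:,::-1])
a=np.hstack([cv2.resize(im,(400,300)),cv2.resize(t,(400,300))]);cv2.imwrite("pics/m2.png",a[:,:,::-1])
```

```text
[0.46331183 0.10853761 0.27846104] 0.8668914785137871 11.65 [ 0.42  0.01 -0.74  1.72  0.01  1.41 -1.03]
```

View pics/m2.png

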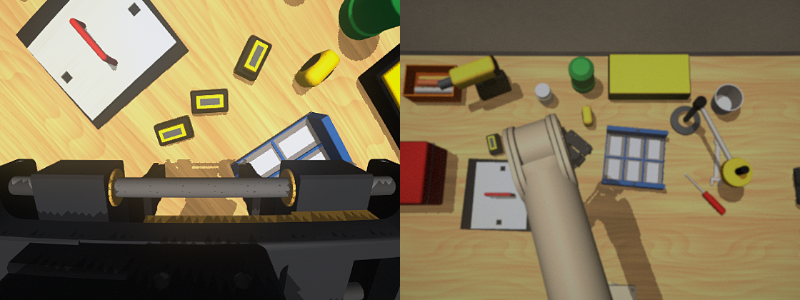

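Wrist view: cover lies on the mat, three packs with clear rail rings (half-scale ~ (173,131), (210,101), (257,54)). Top view: six white pads in the case, lamp head off to the right.

```bash
cat > p.py <<'E'
from h import *
def packs(im,s,name="wrist",amin=80,vmin=150):
    h,sa,v=cv2.split(hsv(im))
    m=((h>20)&(h<36)&(sa>150)&(v>vmin)).astype(np.uint8)
    for c in cv2.findContours(m,cv2.RETR_EXTERNAL,cv2.CHAIN_APPROX_NONE)[0]:
        if cv2.contourArea(c)<amin: continue
        Q=on_z(name,c.reshape(-1,2),.048,s)
        r=cv2.minAreaRect(np.float32(Q[:,:2]));(w,l),b=r[1],cv2.boxPoints(r)
        if not .035<max(w,l)<.065: continue
        e=max(b[1]-b[0],b[2]-b[1],key=lambda e:e@e)
        print("rail px",c.reshape(-1,2).mean(0).round(),"at",np.round(r[0],4),"size",round(w,4),round(l,4),"yaw",round(float((np.arctan2(e[1],e[0])+np.pi/2)%np.pi-np.pi/2),3))
E
python3 - <<'E'
from p import *
d=np.load("w1.npz");packs(d['im'],d)
im=cv2.imread("pics/top2.png")[:,:,::-1].copy();h,sa,v=cv2.split(hsv(im))
wh=(sa<60)&(v>130);wh[:,:280]=0;wh[:,380:]=0;wh[:160]=0;wh[280:]=0
A=[]
for st,ce,m in comps(wh,60):
    p=on_z("top",[ce],.007)[0];A.append(p);r=cv2.minAreaRect(cv2.findNonZero(m.astype(np.uint8)));print("pad",st,ce.round(1),p.round(4),r[1],on_z("top",cv2.boxPoints(r),.007)[:,:2].round(3).tolist())
blue=(h>100)&(h<125)&(sa>120);blue[:,:280]=0;blue[:,380:]=0
for st,ce,m in comps(blue,50): print("blue",st,ce)
E
```

```text
rail px [241. 186.] at [0.4147 0.1391] size 0.0235 0.0496 yaw -0.413
rail px [294. 142.] at [0.5062 0.1383] size 0.0237 0.049 yaw -0.643
rail px [358.  78.] at [0.6183 0.1467] size 0.0493 0.0237 yaw 0.428
pad [292 191  20  28 461] [301.6 204.2] [ 0.5928 -0.0491  0.007 ] (17.273462295532227, 26.989784240722656) [[0.559, -0.024], [0.631, -0.03], [0.627, -0.075], [0.555, -0.068]]
pad [319 193  19  28 463] [328.4 206.7] [ 0.5863 -0.1188  0.007 ] (17.180015563964844, 27.150562286376953) [[0.552, -0.093], [0.624, -0.1], [0.621, -0.144], [0.549, -0.138]]
pad [346 196  19  28 451] [355.3 209.1] [ 0.58   -0.1885  0.007 ] (17.20178985595703, 26.7985782623291) [[0.547, -0.163], [0.618, -0.171], [0.614, -0.215], [0.543, -0.207]]
pad [290 222  19  30 475] [298.9 235.8] [ 0.5099 -0.042   0.007 ] (17.522598266601562, 28.40155601501465) [[0.474, -0.016], [0.547, -0.022], [0.544, -0.067], [0.47, -0.061]]
pad [317 225  19  29 492] [325.9 238.9] [ 0.5021 -0.1111  0.007 ] (17.528301239013672, 28.444499969482422) [[0.467, -0.086], [0.54, -0.091], [0.537, -0.137], [0.464, -0.131]]
pad [344 227  19  30 489] [353.2 241.4] [ 0.4957 -0.181   0.007 ] (17.294939041137695, 28.66969108581543) [[0.46, -0.156], [0.534, -0.162], [0.531, -0.206], [0.457, -0.199]]
blue [291 177  40   8 167] [310.81437126 180.32934132]
blue [334 181  40   8 187] [354.3315508  184.50802139]
blue [303 251  23   9 107] [314.86915888 255.77570093]
blue [329 255  41   9 234] [349.25213675 259.28632479]
```

```bash
sed -i 's|a=(t\[3\]-yaw(s)+np.pi/2)%np.pi-np.pi/2|a=(t[3]-yaw(s)+np.pi)%(2*np.pi)-np.pi|' h.py
python3 - <<'E'
from h import *
go((.4147,.1391,.10,2.729),(.4147,.1391,.033,2.729),(.45,0,.16,2.95))
E
```

```text
dp [-0.037, -0.218, 0.713] spin -0.591
dp [-0.037, -0.218, 0.981] spin -0.591
dp [-0.372, 0.248, 0.473] spin -0.662
```

>>> {"name": "carry_out", "arguments": {"force": 30, "deltas": [{"hand": 50, "dp": [-0.037, -0.218, 0.1], "spin": -0.047}, {"hand": 50, "dp": [-0.037, -0.218, 0.2], "spin": -0.094}, {"hand": 50, "dp": [-0.037, -0.218, 0.3], "spin": -0.141}, {"hand": 50, "dp": [-0.037, -0.218, 0.4], "spin": -0.188}, {"hand": 50, "dp": [-0.037, -0.218, 0.4], "spin": -0.235}, {"hand": 50, "dp": [-0.037, -0.218, 0.5], "spin": -0.282}, {"hand": 50, "dp": [-0.037, -0.218, 0.5], "spin": -0.329}, {"hand": 50, "dp": [-0.037, -0.218, 0.55], "spin": -0.376}, {"hand": 50, "dp": [-0.037, -0.218, 0.55], "spin": -0.423}, {"hand": 50, "dp": [-0.037, -0.218, 0.6], "spin": -0.47}, {"hand": 50, "dp": [-0.037, -0.218, 0.6], "spin": -0.517}, {"hand": 50, "dp": [-0.037, -0.218, 0.65], "spin": -0.564}, {"hand": 50, "dp": [-0.037, -0.218, 0.7], "spin": -0.591}, {"hand": 50, "dp": [-0.037, -0.218, 0.7], "spin": -0.591}, {"hand": 50, "dp": [-0.037, -0.218, 0.7], "spin": -0.591}]}}

```text
time: 13.25
ee_pos: [0.4147, 0.1387, 0.1036]
eef_rot: [0.207, 0.978, 0.0, -0.0]
ft_force: [-0.2, -0.1, -0.3]
width: 0.0503
grip_force: 0.0
```

Run:
```python
from p import *
s=read_state();print(s['ee_pos'],yaw(s),s['time'],s['joint_positions'].round(2))
packs(camera("wrist"),s)
go((.4147,.1391,.033,2.729),(.4147,.1391,.16,2.729),(.45,0.0,.16,2.95))
```

```text
[0.41473164 0.13869106 0.10355152] 2.72516350851094 13.25 [ 0.37  0.09 -0.81  2.04  0.08  1.04  0.67]
rail px [282. 217.] at [0.4137 0.1393] size 0.0228 0.0481 yaw -0.405
dp [0.003, 0.001, 0.283] spin -0.001
dp [0.002, 0.002, -0.225] spin -0.001
dp [-0.352, -0.45, -0.225] spin -0.072
```

>>> {"name": "carry_out", "arguments": {"force": 30, "deltas": [{"hand": 50, "dp": [0.003, 0.001, 0.14], "spin": 0}, {"hand": 50, "dp": [0.003, 0.001, 0.24], "spin": 0}, {"hand": 50, "dp": [0.003, 0.001, 0.283], "spin": 0}, {"hand": 50, "dp": [0.003, 0.001, 0.283], "spin": 0}, {"hand": 18, "dp": [0.003, 0.001, 0.283], "spin": 0}, {"hand": 18, "dp": [0.003, 0.001, 0.283], "spin": 0}, {"hand": 18, "dp": [0.003, 0.001, 0.283], "spin": 0}, {"hand": 18, "dp": [0.003, 0.001, 0.283], "spin": 0}, {"hand": 18, "dp": [0.003, 0.001, 0.283], "spin": 0}, {"hand": 18, "dp": [0.003, 0.001, 0.15], "spin": 0}, {"hand": 18, "dp": [0, 0, 0], "spin": 0}, {"hand": 18, "dp": [0, 0, -0.225], "spin": 0}, {"hand": 18, "dp": [-0.1, -0.12, -0.225], "spin": -0.02}, {"hand": 18, "dp": [-0.2, -0.25, -0.225], "spin": -0.04}, {"hand": 18, "dp": [-0.35, -0.45, -0.225], "spin": -0.072}, {"hand": 18, "dp": [-0.35, -0.45, -0.225], "spin": -0.072}, {"hand": 18, "dp": [-0.35, -0.45, -0.225], "spin": -0.072}]}}

```text
time: 15.0
ee_pos: [0.4496, -0.003, 0.1591]
eef_rot: [0.097, 0.995, -0.0, -0.0]
ft_force: [-0.5, 1.3, -2.5]
width: 0.0236
grip_force: 30.0
```

Run:
```python
from h import *
s=read_state();print(s['ee_pos'],yaw(s),s['time'],s['joint_positions'].round(2))
go((.496,-.181,.16,3.047),(.496,-.181,.041,3.047))
```

```text
[ 0.4495688  -0.00300974  0.15911337] 2.9466726115039514 15.0 [ 0.57  0.03 -0.67  1.95  0.02  1.16  1.27]
dp [-0.32, -0.663, -0.004] spin -0.032
dp [-0.321, -0.662, 0.472] spin -0.032
```

>>> {"name": "carry_out", "arguments": {"deltas": [{"hand": 18, "dp": [-0.1, -0.2, 0], "spin": -0.01}, {"hand": 18, "dp": [-0.2, -0.4, 0], "spin": -0.02}, {"hand": 18, "dp": [-0.32, -0.6, 0], "spin": -0.032}, {"hand": 18, "dp": [-0.32, -0.662, 0], "spin": -0.032}, {"hand": 18, "dp": [-0.32, -0.662, 0], "spin": -0.032}, {"hand": 18, "dp": [-0.32, -0.662, 0.1], "spin": -0.032}, {"hand": 18, "dp": [-0.32, -0.662, 0.2], "spin": -0.032}, {"hand": 18, "dp": [-0.32, -0.662, 0.3], "spin": -0.032}, {"hand": 18, "dp": [-0.32, -0.662, 0.38], "spin": -0.032}, {"hand": 18, "dp": [-0.32, -0.662, 0.43], "spin": -0.032}, {"hand": 18, "dp": [-0.32, -0.662, 0.46], "spin": -0.032}, {"hand": 18, "dp": [-0.32, -0.662, 0.475], "spin": -0.032}, {"hand": 18, "dp": [-0.32, -0.662, 0.475], "spin": -0.032}]}}

```text
time: 16.3
ee_pos: [0.4973, -0.178, 0.041]
eef_rot: [0.045, 0.999, 0.0, 0.0]
ft_force: [-0.5, 0.0, -1.9]
width: 0.0239
grip_force: 30.0
```

Run:
```python
from h import *
s=read_state();print(s['ee_pos'],yaw(s),s['time'],s['joint_positions'].round(2))
R=.25
go((.496,-.181,.16,3.047),(.48,-.0,.22,2.85))
```

```text
[ 0.49730218 -0.17803931  0.04101554] 3.0523197410982466 16.3 [ 0.69  0.35 -0.5   1.89  0.2   0.95  1.58]
dp [0.004, -0.012, -0.476] spin 0.002
dp [0.132, 0.703, -0.716] spin 0.064
```

>>> {"name": "carry_out", "arguments": {"deltas": [{"hand": 18, "dp": [0.004, -0.008, 0.006], "spin": 0}, {"hand": 18, "dp": [0.004, -0.008, 0.012], "spin": 0}, {"hand": 42, "dp": [0.004, -0.008, 0.012], "spin": 0}, {"hand": 42, "dp": [0.004, -0.008, 0.012], "spin": 0}, {"hand": 42, "dp": [0.004, -0.008, 0.0], "spin": 0}, {"hand": 42, "dp": [0.004, -0.008, -0.15], "spin": 0}, {"hand": 42, "dp": [0.004, -0.008, -0.3], "spin": 0}, {"hand": 42, "dp": [0.004, -0.008, -0.476], "spin": 0}, {"hand": 50, "dp": [0.03, 0.15, -0.55], "spin": 0.02}, {"hand": 50, "dp": [0.06, 0.32, -0.6], "spin": 0.04}, {"hand": 50, "dp": [0.1, 0.5, -0.7], "spin": 0.06}, {"hand": 50, "dp": [0.13, 0.7, -0.716], "spin": 0.064}, {"hand": 50, "dp": [0.13, 0.7, -0.716], "spin": 0.064}, {"hand": 50, "dp": [0.13, 0.7, -0.716], "spin": 0.064}]}}

```text
time: 17.7
ee_pos: [0.4804, -0.0, 0.2203]
eef_rot: [0.143, 0.99, -0.0, 0.001]
ft_force: [-0.6, -1.0, -0.6]
width: 0.0501
grip_force: 0.0
```

```bash
cat > w.py <<'E'
from p import *
import sys
s=read_state();print(s['ee_pos'].round(4),yaw(s),s['time'],s['joint_positions'].round(2))
im=camera("wrist");cv2.imwrite("pics/w_%d.png"%round(s['time']*100),im[:,:,::-1]);packs(im,s)
go(*eval(sys.argv[1]))
E
python3 w.py "[(.5062,.1383,.10,2.499),(.5062,.1383,.033,2.499)]"
```

```text
[ 0.4804 -0.      0.2203] 2.8541725994334555 17.7 [ 0.55  0.05 -0.66  1.8   0.03  1.29  1.17]
rail px [403. 176.] at [0.5053 0.1377] size 0.0239 0.0495 yaw -0.641
dp [0.061, 0.566, 0.479] spin 0.112
dp [0.061, 0.566, 0.747] spin 0.112
```

>>> {"name": "carry_out", "arguments": {"deltas": [{"hand": 50, "dp": [0.03, 0.2, 0.05], "spin": 0.04}, {"hand": 50, "dp": [0.05, 0.4, 0.2], "spin": 0.08}, {"hand": 50, "dp": [0.06, 0.565, 0.35], "spin": 0.112}, {"hand": 50, "dp": [0.06, 0.565, 0.48], "spin": 0.112}, {"hand": 50, "dp": [0.06, 0.565, 0.48], "spin": 0.112}, {"hand": 50, "dp": [0.06, 0.565, 0.6], "spin": 0.112}, {"hand": 50, "dp": [0.06, 0.565, 0.7], "spin": 0.112}, {"hand": 50, "dp": [0.06, 0.565, 0.747], "spin": 0.112}, {"hand": 50, "dp": [0.06, 0.565, 0.747], "spin": 0.112}, {"hand": 18, "dp": [0.06, 0.565, 0.747], "spin": 0.112}, {"hand": 18, "dp": [0.06, 0.565, 0.747], "spin": 0.112}, {"hand": 18, "dp": [0.06, 0.565, 0.747], "spin": 0.112}, {"hand": 18, "dp": [0.06, 0.565, 0.747], "spin": 0.112}, {"hand": 18, "dp": [0.06, 0.565, 0.747], "spin": 0.112}, {"hand": 18, "dp": [0.06, 0.565, 0.6], "spin": 0.112}, {"hand": 18, "dp": [0.06, 0.565, 0.45], "spin": 0.112}, {"hand": 18, "dp": [0.06, 0.565, 0.25], "spin": 0.112}, {"hand": 18, "dp": [0.06, 0.4, 0.2], "spin": 0.06}, {"hand": 18, "dp": [0.06, 0.3, 0.2], "spin": 0.02}, {"hand": 18, "dp": [0.06, 0.3, 0.2], "spin": 0.0}]}}

```text
time: 19.75
ee_pos: [0.4868, 0.0706, 0.1699]
eef_rot: [0.144, 0.99, -0.001, 0.0]
ft_force: [-0.6, 0.3, -2.5]
width: 0.0238
grip_force: 30.0
```

Run:
```python
from h import *
s=read_state();print(s['ee_pos'],yaw(s),s['time'],s['width'],s['joint_positions'].round(2))
go((.5025,-.1112,.16,3.047),(.5025,-.1112,.041,3.047))
```

```text
[0.48680074 0.07064909 0.16990767] 2.852022821041627 19.75 0.02380291817988611 [ 0.48  0.14 -0.76  1.84  0.11  1.2   0.96]
dp [-0.268, -0.679, 0.042] spin -0.062
dp [-0.268, -0.678, 0.518] spin -0.062
```

>>> {"name": "carry_out", "arguments": {"deltas": [{"hand": 18, "dp": [-0.1, -0.2, 0.04], "spin": -0.03}, {"hand": 18, "dp": [-0.18, -0.4, 0.04], "spin": -0.062}, {"hand": 18, "dp": [-0.268, -0.6, 0.04], "spin": -0.062}, {"hand": 18, "dp": [-0.268, -0.679, 0.04], "spin": -0.062}, {"hand": 18, "dp": [-0.268, -0.679, 0.04], "spin": -0.062}, {"hand": 18, "dp": [-0.268, -0.679, 0.15], "spin": -0.062}, {"hand": 18, "dp": [-0.268, -0.679, 0.25], "spin": -0.062}, {"hand": 18, "dp": [-0.268, -0.679, 0.35], "spin": -0.062}, {"hand": 18, "dp": [-0.268, -0.679, 0.43], "spin": -0.062}, {"hand": 18, "dp": [-0.268, -0.679, 0.48], "spin": -0.062}, {"hand": 18, "dp": [-0.268, -0.679, 0.515], "spin": -0.062}, {"hand": 18, "dp": [-0.268, -0.679, 0.515], "spin": -0.062}, {"hand": 18, "dp": [-0.268, -0.679, 0.515], "spin": -0.062}]}}

```text
time: 21.05
ee_pos: [0.5034, -0.1067, 0.0417]
eef_rot: [0.048, 0.999, -0.0, 0.0]
ft_force: [0.1, -0.4, -2.9]
width: 0.024
grip_force: 30.0
```

Run:
```python
from h import *
s=read_state();print(s['ee_pos'],yaw(s),s['time'],s['joint_positions'].round(2))
go((.5025,-.1112,.038,3.047),(.5025,-.1112,.16,3.047),(.53,.05,.22,3.3))
```

```text
[ 0.50344589 -0.10672656  0.04168551] 3.0459531467059553 21.05 [ 0.66  0.34 -0.61  1.92  0.24  0.95  1.41]
dp [0.002, -0.018, 0.015] spin -0.0
dp [0.002, -0.018, -0.473] spin -0.0
dp [-0.046, 0.634, -0.713] spin -0.081
```

>>> {"name": "carry_out", "arguments": {"deltas": [{"hand": 18, "dp": [0.002, -0.018, 0.007], "spin": 0}, {"hand": 18, "dp": [0.002, -0.018, 0.015], "spin": 0}, {"hand": 42, "dp": [0.002, -0.018, 0.015], "spin": 0}, {"hand": 42, "dp": [0.002, -0.018, 0.015], "spin": 0}, {"hand": 42, "dp": [0.002, -0.018, 0.0], "spin": 0}, {"hand": 42, "dp": [0.002, -0.018, -0.15], "spin": 0}, {"hand": 42, "dp": [0.002, -0.018, -0.3], "spin": 0}, {"hand": 42, "dp": [0.002, -0.018, -0.473], "spin": 0}, {"hand": 50, "dp": [-0.01, 0.15, -0.6], "spin": -0.03}, {"hand": 50, "dp": [-0.03, 0.3, -0.7], "spin": -0.06}, {"hand": 50, "dp": [-0.04, 0.48, -0.713], "spin": -0.081}, {"hand": 50, "dp": [-0.046, 0.634, -0.713], "spin": -0.081}, {"hand": 50, "dp": [-0.046, 0.634, -0.713], "spin": -0.081}, {"hand": 50, "dp": [-0.046, 0.634, -0.713], "spin": -0.081}]}}

```text
time: 22.45
ee_pos: [0.5295, 0.0505, 0.2194]
eef_rot: [-0.08, 0.997, -0.0, 0.0]
ft_force: [0.4, -1.0, 0.2]
width: 0.05
grip_force: 0.0
```

```bash
python3 w.py "[(.6183,.1467,.10,3.57),(.6183,.1467,.033,3.57)]"
```

```text
[0.5295 0.0505 0.2194] -2.9809771808222143 22.45 [ 0.52  0.21 -0.78  1.68  0.15  1.32  1.44]
rail px [141. 143.] at [ 0.5033 -0.114 ] size 0.0233 0.05 yaw -0.096
rail px [ 82. 128.] at [ 0.4959 -0.1832] size 0.0245 0.0507 yaw -0.084
dp [-0.412, 0.33, 0.477] spin -0.086
dp [-0.412, 0.33, 0.745] spin -0.086
```

>>> {"name": "carry_out", "arguments": {"deltas": [{"hand": 50, "dp": [-0.15, 0.12, 0.1], "spin": -0.04}, {"hand": 50, "dp": [-0.3, 0.24, 0.2], "spin": -0.086}, {"hand": 50, "dp": [-0.412, 0.33, 0.3], "spin": -0.086}, {"hand": 50, "dp": [-0.412, 0.33, 0.4], "spin": -0.086}, {"hand": 50, "dp": [-0.412, 0.33, 0.4], "spin": -0.086}, {"hand": 50, "dp": [-0.412, 0.33, 0.4], "spin": -0.086}]}}

```text
time: 23.1
ee_pos: [0.6184, 0.1456, 0.1196]
eef_rot: [-0.212, 0.977, -0.0, -0.0]
ft_force: [-0.7, -0.2, 1.1]
width: 0.0503
grip_force: 0.0
```

```bash
python3 w.py "[(.6183,.1467,.033,3.57),(.56,.04,.16,3.2)]"
```

```text
[0.6184 0.1456 0.1196] -2.714898234291102 23.1 [ 0.27  0.55 -0.78  1.52  0.4   1.24  1.43]
rail px [282. 213.] at [0.6183 0.146 ] size 0.0487 0.0233 yaw 0.439
dp [0.001, 0.005, 0.351] spin -0.001
dp [0.389, -0.288, -0.157] spin 0.117
```

>>> {"name": "carry_out", "arguments": {"deltas": [{"hand": 50, "dp": [0.001, 0.003, 0.12], "spin": 0}, {"hand": 50, "dp": [0.001, 0.003, 0.24], "spin": 0}, {"hand": 50, "dp": [0.001, 0.003, 0.32], "spin": 0}, {"hand": 50, "dp": [0.001, 0.003, 0.35], "spin": 0}, {"hand": 50, "dp": [0.001, 0.003, 0.35], "spin": 0}, {"hand": 18, "dp": [0.001, 0.003, 0.35], "spin": 0}, {"hand": 18, "dp": [0.001, 0.003, 0.35], "spin": 0}, {"hand": 18, "dp": [0.001, 0.003, 0.35], "spin": 0}, {"hand": 18, "dp": [0.001, 0.003, 0.35], "spin": 0}, {"hand": 18, "dp": [0.001, 0.003, 0.35], "spin": 0}, {"hand": 18, "dp": [0.001, 0.003, 0.2], "spin": 0}, {"hand": 18, "dp": [0.001, 0.003, 0.05], "spin": 0}, {"hand": 18, "dp": [0.001, 0.003, -0.157], "spin": 0}, {"hand": 18, "dp": [0.15, -0.1, -0.157], "spin": 0.04}, {"hand": 18, "dp": [0.28, -0.2, -0.157], "spin": 0.08}, {"hand": 18, "dp": [0.389, -0.288, -0.157], "spin": 0.117}, {"hand": 18, "dp": [0.389, -0.288, -0.157], "spin": 0.117}, {"hand": 18, "dp": [0.389, -0.288, -0.157], "spin": 0.117}]}}

```text
time: 24.95
ee_pos: [0.5593, 0.041, 0.1584]
eef_rot: [-0.03, 1.0, -0.0, -0.0]
ft_force: [0.5, 0.9, -3.5]
width: 0.0238
grip_force: 30.0
```

Run:
```python
from h import *
s=read_state();print(s['ee_pos'],yaw(s),s['time'],s['width'],s['joint_positions'].round(2))
go((.5095,-.0415,.16,3.047),(.5095,-.0415,.041,3.047))
```

```text
[0.55934287 0.04103867 0.15840885] -3.081111507414836 24.95 0.023811762046243957 [ 0.48  0.33 -0.75  1.69  0.24  1.22  1.3 ]
dp [0.219, -0.318, -0.006] spin 0.049
dp [0.219, -0.317, 0.47] spin 0.049
```

>>> {"name": "carry_out", "arguments": {"deltas": [{"hand": 18, "dp": [0.12, -0.17, -0.01], "spin": 0.03}, {"hand": 18, "dp": [0.219, -0.318, -0.01], "spin": 0.049}, {"hand": 18, "dp": [0.219, -0.318, -0.01], "spin": 0.049}, {"hand": 18, "dp": [0.219, -0.318, -0.01], "spin": 0.049}, {"hand": 18, "dp": [0.219, -0.318, 0.1], "spin": 0.049}, {"hand": 18, "dp": [0.219, -0.318, 0.2], "spin": 0.049}, {"hand": 18, "dp": [0.219, -0.318, 0.3], "spin": 0.049}, {"hand": 18, "dp": [0.219, -0.318, 0.38], "spin": 0.049}, {"hand": 18, "dp": [0.219, -0.318, 0.44], "spin": 0.049}, {"hand": 18, "dp": [0.219, -0.318, 0.47], "spin": 0.049}, {"hand": 18, "dp": [0.219, -0.318, 0.47], "spin": 0.049}, {"hand": 18, "dp": [0.219, -0.318, 0.47], "spin": 0.049}]}}

```text
time: 26.15
ee_pos: [0.5107, -0.0406, 0.0417]
eef_rot: [0.046, 0.999, 0.0, 0.0]
ft_force: [1.0, -0.7, -2.7]
width: 0.0238
grip_force: 30.0
```

Run:
```python
from h import *
s=read_state();print(s['ee_pos'],yaw(s),s['time'],s['joint_positions'].round(2))
go((.5095,-.0415,.038,3.047),(.5095,-.0415,.16,3.047),(.5,.19,.24,2.6))
```

```text
[ 0.5106576  -0.04056292  0.04173106] 3.049738285825489 26.15 [ 0.59  0.35 -0.68  1.92  0.27  0.96  1.26]
dp [0.004, -0.004, 0.015] spin 0.001
dp [0.004, -0.004, -0.473] spin 0.001
dp [0.126, 0.915, -0.793] spin 0.143
```

>>> {"name": "carry_out", "arguments": {"deltas": [{"hand": 18, "dp": [0.004, -0.004, 0.007], "spin": 0}, {"hand": 18, "dp": [0.004, -0.004, 0.015], "spin": 0}, {"hand": 42, "dp": [0.004, -0.004, 0.015], "spin": 0}, {"hand": 42, "dp": [0.004, -0.004, 0.015], "spin": 0}, {"hand": 42, "dp": [0.004, -0.004, 0.0], "spin": 0}, {"hand": 42, "dp": [0.004, -0.004, -0.15], "spin": 0}, {"hand": 42, "dp": [0.004, -0.004, -0.3], "spin": 0}, {"hand": 42, "dp": [0.004, -0.004, -0.473], "spin": 0}, {"hand": 50, "dp": [0.03, 0.1, -0.6], "spin": 0}, {"hand": 50, "dp": [0.04, 0.25, -0.7], "spin": 0}, {"hand": 50, "dp": [0.05, 0.4, -0.793], "spin": 0}, {"hand": 50, "dp": [0.06, 0.6, -0.793], "spin": 0}, {"hand": 50, "dp": [0.08, 0.75, -0.793], "spin": 0}, {"hand": 50, "dp": [0.08, 0.75, -0.793], "spin": 0}, {"hand": 50, "dp": [0.08, 0.75, -0.793], "spin": 0}]}}

```text
time: 27.65
ee_pos: [0.5072, 0.1483, 0.2395]
eef_rot: [0.045, 0.999, -0.0, 0.0]
ft_force: [0.4, -0.4, 0.1]
width: 0.0501
grip_force: 0.0
```

Run:
```python
from p import *
s=read_state();print(s['ee_pos'],yaw(s),s['time'])
t=camera("top");packs(t,None,"top",60,90)
w=camera("wrist");packs(w,s)
a=np.hstack([cv2.resize(w,(400,300)),cv2.resize(t,(400,300))]);cv2.imwrite("pics/m3.png",a[:,:,::-1])
```

```text
[0.50718769 0.14832048 0.2395055 ] 3.051153503892081 27.65
rail px [356. 239.] at [ 0.4966 -0.1812] size 0.0272 0.0505 yaw -0.03
rail px [328. 236.] at [ 0.5036 -0.1137] size 0.0264 0.0517 yaw -0.137
rail px [300. 234.] at [ 0.5102 -0.0436] size 0.0249 0.0526 yaw -0.006
rail px [130. 202.] at [ 0.5102 -0.0427] size 0.0241 0.0489 yaw -0.085
rail px [ 76. 202.] at [ 0.5039 -0.1135] size 0.0246 0.0497 yaw -0.096
rail px [ 26. 202.] at [ 0.4968 -0.183 ] size 0.025 0.0493 yaw -0.083
```

View pics/m3.png

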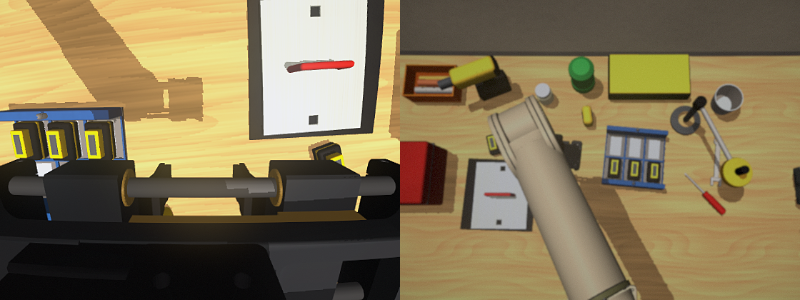

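Near row is full and square (three rails in the bays); the last pack is by the mat's far edge, near top full-image (130,200).

Run:
```python
from p import *
print(on_z("top",[[129.5,199.5]],.048))
go((.57,.37,.16,3.3))
```

```text
[[0.5959938  0.38544642 0.048     ]]
dp [-0.164, 0.915, 0.316] spin -0.08
```

>>> {"name": "carry_out", "arguments": {"deltas": [{"hand": 60, "dp": [-0.04, 0.2, 0.0], "spin": -0.04}, {"hand": 60, "dp": [-0.08, 0.4, 0.0], "spin": -0.08}, {"hand": 60, "dp": [-0.12, 0.6, 0.1], "spin": -0.08}, {"hand": 60, "dp": [-0.15, 0.8, 0.2], "spin": -0.08}, {"hand": 60, "dp": [-0.2, 0.93, 0.2], "spin": -0.08}, {"hand": 60, "dp": [-0.25, 0.96, 0.3], "spin": -0.08}, {"hand": 60, "dp": [-0.25, 0.96, 0.3], "spin": -0.08}, {"hand": 60, "dp": [-0.25, 0.96, 0.3], "spin": -0.08}]}}

```text
time: 28.55
ee_pos: [0.5924, 0.379, 0.1637]
eef_rot: [-0.078, 0.997, -0.001, -0.001]
ft_force: [-0.1, -0.6, 0.5]
width: 0.0597
grip_force: 0.0
```

```bash
python3 w.py "[(.595,.385,.1,3.35)]"
```

```text
[0.5924 0.379  0.1637] -2.9848370109593567 28.55 [-0.12  0.68 -0.83  1.26  0.49  1.41  0.81]
rail px [293. 205.] at [0.5951 0.3902] size 0.0491 0.0234 yaw 0.28
dp [-0.013, 0.022, 0.26] spin -0.016
```

Run:
```python
from p import *
go((.5948,.3900,.1,3.42),(.5948,.3900,.033,3.42),(.58,.17,.18,3.2))
```

```text
dp [-0.015, 0.042, 0.26] spin -0.039
dp [-0.015, 0.042, 0.528] spin -0.039
dp [0.18, -0.819, -0.06] spin 0.031
```

>>> {"name": "carry_out", "arguments": {"deltas": [{"hand": 55, "dp": [-0.015, 0.042, 0.15], "spin": -0.039}, {"hand": 55, "dp": [-0.015, 0.042, 0.25], "spin": -0.039}, {"hand": 55, "dp": [-0.015, 0.042, 0.35], "spin": -0.039}, {"hand": 55, "dp": [-0.015, 0.042, 0.45], "spin": -0.039}, {"hand": 55, "dp": [-0.015, 0.042, 0.51], "spin": -0.039}, {"hand": 55, "dp": [-0.015, 0.042, 0.528], "spin": -0.039}, {"hand": 55, "dp": [-0.015, 0.042, 0.528], "spin": -0.039}, {"hand": 18, "dp": [-0.015, 0.042, 0.528], "spin": -0.039}, {"hand": 18, "dp": [-0.015, 0.042, 0.528], "spin": -0.039}, {"hand": 18, "dp": [-0.015, 0.042, 0.528], "spin": -0.039}, {"hand": 18, "dp": [-0.015, 0.042, 0.528], "spin": -0.039}, {"hand": 18, "dp": [-0.015, 0.042, 0.528], "spin": -0.039}, {"hand": 18, "dp": [-0.015, 0.042, 0.35], "spin": -0.039}, {"hand": 18, "dp": [-0.015, 0.042, 0.2], "spin": -0.039}, {"hand": 18, "dp": [0.0, 0.0, 0.0], "spin": -0.02}, {"hand": 18, "dp": [0.05, -0.2, -0.06], "spin": 0}, {"hand": 18, "dp": [0.1, -0.4, -0.06], "spin": 0.02}, {"hand": 18, "dp": [0.15, -0.6, -0.06], "spin": 0.03}, {"hand": 18, "dp": [0.18, -0.82, -0.06], "spin": 0.031}, {"hand": 18, "dp": [0.18, -0.82, -0.06], "spin": 0.031}]}}

```text
time: 30.6
ee_pos: [0.5807, 0.1634, 0.1784]
eef_rot: [-0.027, 1.0, -0.002, -0.0]
ft_force: [0.0, -0.3, -3.8]
width: 0.024
grip_force: 30.0
```

Run:
```python
from h import *
s=read_state();print(s['ee_pos'],yaw(s),s['time'],s['width'],s['joint_positions'].round(2))
go((.593,-.049,.18,3.047),(.593,-.049,.042,3.047))
```

```text
[0.58067277 0.16342924 0.17843644] -3.0883123896663576 30.6 0.02396690021416283 [ 0.31  0.45 -0.86  1.54  0.35  1.32  1.03]
dp [-0.004, -0.851, -0.002] spin 0.047
dp [-0.004, -0.849, 0.55] spin 0.047
```

>>> {"name": "carry_out", "arguments": {"deltas": [{"hand": 18, "dp": [0, -0.2, 0], "spin": 0.02}, {"hand": 18, "dp": [0, -0.4, 0], "spin": 0.04}, {"hand": 18, "dp": [0, -0.6, 0], "spin": 0.047}, {"hand": 18, "dp": [-0.004, -0.8, 0], "spin": 0.047}, {"hand": 18, "dp": [-0.004, -0.85, 0], "spin": 0.047}, {"hand": 18, "dp": [-0.004, -0.85, 0], "spin": 0.047}, {"hand": 18, "dp": [-0.004, -0.85, 0.1], "spin": 0.047}, {"hand": 18, "dp": [-0.004, -0.85, 0.22], "spin": 0.047}, {"hand": 18, "dp": [-0.004, -0.85, 0.34], "spin": 0.047}, {"hand": 18, "dp": [-0.004, -0.85, 0.44], "spin": 0.047}, {"hand": 18, "dp": [-0.004, -0.85, 0.5], "spin": 0.047}, {"hand": 18, "dp": [-0.004, -0.85, 0.545], "spin": 0.047}, {"hand": 18, "dp": [-0.004, -0.85, 0.545], "spin": 0.047}, {"hand": 18, "dp": [-0.004, -0.85, 0.545], "spin": 0.047}]}}

```text
time: 32.0
ee_pos: [0.5944, -0.0404, 0.0439]
eef_rot: [0.043, 0.999, 0.0, 0.001]
ft_force: [0.6, -0.3, -2.8]
width: 0.0241
grip_force: 30.0
```

Run:
```python
from h import *
s=read_state();print(s['ee_pos'],yaw(s),s['time'],s['joint_positions'].round(2))
go((.593,-.049,.038,3.047),(.593,-.049,.16,3.047),(.48,.1,.28,2.6))
```

```text
[ 0.59442638 -0.04042144  0.04392417] 3.055606317443528 32.0 [ 0.57  0.54 -0.73  1.7   0.4   1.06  1.19]
dp [0.003, -0.035, 0.024] spin 0.003
dp [0.002, -0.035, -0.464] spin 0.003
dp [0.503, 0.52, -0.945] spin 0.145
```

>>> {"name": "carry_out", "arguments": {"deltas": [{"hand": 18, "dp": [0.003, -0.035, 0], "spin": 0}, {"hand": 18, "dp": [0.003, -0.035, 0], "spin": 0}, {"hand": 18, "dp": [0.003, -0.035, 0.015], "spin": 0}, {"hand": 18, "dp": [0.003, -0.035, 0.024], "spin": 0}, {"hand": 42, "dp": [0.003, -0.035, 0.024], "spin": 0}, {"hand": 42, "dp": [0.003, -0.035, 0.024], "spin": 0}, {"hand": 42, "dp": [0.003, -0.035, 0.0], "spin": 0}, {"hand": 42, "dp": [0.003, -0.035, -0.15], "spin": 0}, {"hand": 42, "dp": [0.003, -0.035, -0.3], "spin": 0}, {"hand": 42, "dp": [0.003, -0.035, -0.464], "spin": 0}, {"hand": 50, "dp": [0.1, 0.1, -0.6], "spin": 0.04}, {"hand": 50, "dp": [0.2, 0.2, -0.75], "spin": 0.08}, {"hand": 50, "dp": [0.35, 0.35, -0.85], "spin": 0.12}, {"hand": 50, "dp": [0.45, 0.52, -0.945], "spin": 0.145}, {"hand": 50, "dp": [0.503, 0.75, -0.945], "spin": 0.16}, {"hand": 50, "dp": [0.503, 0.9, -0.945], "spin": 0.2}, {"hand": 50, "dp": [0.503, 0.98, -0.945], "spin": 0.24}, {"hand": 50, "dp": [0.503, 0.98, -0.945], "spin": 0.28}, {"hand": 50, "dp": [0.503, 0.98, -0.945], "spin": 0.32}, {"hand": 50, "dp": [0.503, 0.98, -0.945], "spin": 0.36}]}}

```text
time: 34.0
ee_pos: [0.4894, 0.2148, 0.2796]
eef_rot: [0.573, 0.819, 0.0, 0.0]
ft_force: [0.0, -0.2, -0.3]
width: 0.0501
grip_force: 0.0
```

Run:
```python
from p import *
s=read_state();print(s['ee_pos'],yaw(s),s['time'],s['joint_positions'].round(2))
t=camera("top");packs(t,None,"top",60,90)
w=camera("wrist");h,sa,v=cv2.split(hsv(w))
red=((h<8)|(h>172))&(sa>140)&(v>80)
for st,ce,m in comps(red,100):
    r=cv2.minAreaRect(cv2.findNonZero(m.astype(np.uint8)));P=on_z("wrist",cv2.boxPoints(r),.050,s);print("handle",st,P.mean(0).round(4),P.round(4).tolist())
a=np.hstack([cv2.resize(w,(400,300)),cv2.resize(t,(400,300))]);cv2.imwrite("pics/m4.png",a[:,:,::-1])
```

```text
[0.48936732 0.21483392 0.27963669] 1.9205376288651173 34.0 [ 0.27  0.19 -0.87  1.58  0.15  1.44 -0.26]
rail px [356. 239.] at [ 0.4966 -0.1812] size 0.0272 0.0506 yaw -0.03
rail px [328. 236.] at [ 0.5036 -0.1136] size 0.0262 0.0516 yaw -0.123
rail px [300. 234.] at [ 0.5108 -0.0439] size 0.0261 0.0527 yaw -0.112
rail px [303. 200.] at [ 0.595  -0.0512] size 0.027 0.0523 yaw -0.084
handle [250  14  30  74 650] [0.4131 0.3584 0.05  ] [[0.4077, 0.3135, 0.05], [0.4077, 0.4028, 0.05], [0.4182, 0.4032, 0.05], [0.4186, 0.3139, 0.05]]
```

View pics/m4.png

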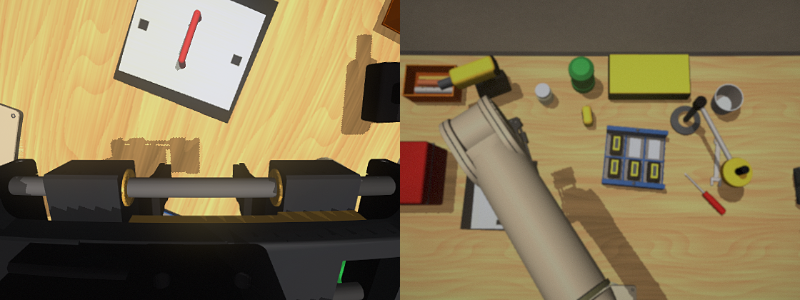

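All four packs stand in bays. The cover and both its holes are visible in the wrist view (half-scale (146,47), (236,59)); I'll measure them.

Run:
```python
from p import *
s=read_state();w=camera("wrist");h,sa,v=cv2.split(hsv(w))
A=[]
for (x,y) in [(203,66),(331,82)]:
    q=np.zeros_like(v);q[y-16:y+17,x-16:x+17]=1
    c=max(comps((v<140)&(q>0),30),key=lambda c:c[0][4]);print(c[0],c[1].round(1))
    A.append(on_z("wrist",[c[1]],.008,s)[0])
A=np.array(A);print(A.round(4),"mid",A.mean(0).round(4),np.linalg.norm(A[0]-A[1]),"yaw",np.arctan2(*(A[1]-A[0])[[1,0]]))
go((.414,.359,.15,1.57),(.414,.359,.0305,1.57))
```

```text
Traceback (most recent call last):
ValueError: max() iterable argument is empty
```

Run:
```python
from p import *
s=read_state();w=camera("wrist");h,sa,v=cv2.split(hsv(w))
A=[]
for (x,y) in [(203,5),(330,83)]:
    q=np.zeros_like(v);q[max(0,y-14):y+15,x-14:x+15]=1
    for c in comps((v<150)&(q>0),15):print(c[0],c[1].round(1),on_z("wrist",[c[1]],.008,s)[0])
go((.414,.359,.15,1.57),(.414,.359,.0305,1.57))
```

```text
[189   0   6  20  34] [191.2   8.9] [0.29622629 0.38301394 0.008     ]
[324  77  17  16 162] [331.8  84.2] [0.50818131 0.35838785 0.008     ]
dp [0.648, -0.081, 0.518] spin 0.114
dp [0.648, -0.081, 0.996] spin 0.114
```

>>> {"name": "carry_out", "arguments": {"deltas": [{"hand": 55, "dp": [0.2, -0.02, 0.1], "spin": 0.04}, {"hand": 55, "dp": [0.4, -0.05, 0.2], "spin": 0.08}, {"hand": 55, "dp": [0.645, -0.08, 0.3], "spin": 0.114}, {"hand": 55, "dp": [0.645, -0.08, 0.4], "spin": 0.114}, {"hand": 55, "dp": [0.645, -0.08, 0.52], "spin": 0.114}, {"hand": 55, "dp": [0.645, -0.08, 0.52], "spin": 0.114}, {"hand": 55, "dp": [0.645, -0.08, 0.52], "spin": 0.114}]}}

```text
time: 34.9
ee_pos: [0.4155, 0.3581, 0.15]
eef_rot: [0.708, 0.706, -0.0, -0.0]
ft_force: [0.2, -0.2, 0.4]
width: 0.0549
grip_force: 0.0
```

Run:
```python
from h import *
s=read_state();print(s['ee_pos'],yaw(s),s['time'],s['joint_positions'].round(2))
w=camera("wrist");h,sa,v=cv2.split(hsv(w))
red=((h<8)|(h>172))&(sa>140)&(v>80)
for st,ce,m in comps(red,100):
    r=cv2.minAreaRect(cv2.findNonZero(m.astype(np.uint8)));P=on_z("wrist",cv2.boxPoints(r),.053,s);print("handle",st,P.mean(0).round(4),P.round(4).tolist())
go((.4142,.3583,.0305,1.57),(.4142,.3583,.2,1.57))
```

```text
[0.41553007 0.35808094 0.14998661] 1.5672504138820558 34.9 [-0.05  0.34 -0.88  1.72  0.28  1.21 -1.01]
handle [ 276  154   13   95 1124] [0.4145 0.3603 0.053 ] [[0.4094, 0.4039, 0.053], [0.4198, 0.4038, 0.053], [0.42, 0.3168, 0.053], [0.4088, 0.3168, 0.053]]
dp [-0.001, -0.008, 0.481] spin -0.001
dp [-0.0, -0.008, -0.197] spin -0.001
```

>>> {"name": "carry_out", "arguments": {"force": 40, "deltas": [{"hand": 55, "dp": [0.003, -0.004, 0.15], "spin": 0}, {"hand": 55, "dp": [0.003, -0.004, 0.3], "spin": 0}, {"hand": 55, "dp": [0.003, -0.004, 0.42], "spin": 0}, {"hand": 55, "dp": [0.003, -0.004, 0.475], "spin": 0}, {"hand": 55, "dp": [0.003, -0.004, 0.475], "spin": 0}, {"hand": 8, "dp": [0.003, -0.004, 0.475], "spin": 0}, {"hand": 8, "dp": [0.003, -0.004, 0.475], "spin": 0}, {"hand": 8, "dp": [0.003, -0.004, 0.475], "spin": 0}, {"hand": 8, "dp": [0.003, -0.004, 0.475], "spin": 0}, {"hand": 8, "dp": [0.003, -0.004, 0.475], "spin": 0}, {"hand": 8, "dp": [0.003, -0.004, 0.475], "spin": 0}, {"hand": 8, "dp": [0.003, -0.004, 0.475], "spin": 0}, {"hand": 8, "dp": [0.003, -0.004, 0.35], "spin": 0}, {"hand": 8, "dp": [0.003, -0.004, 0.2], "spin": 0}, {"hand": 8, "dp": [0.003, -0.004, 0.05], "spin": 0}, {"hand": 8, "dp": [0.003, -0.004, -0.1], "spin": 0}, {"hand": 8, "dp": [0.003, -0.004, -0.25], "spin": 0}, {"hand": 8, "dp": [0.003, -0.004, -0.25], "spin": 0}]}}

```text
time: 36.75
ee_pos: [0.4152, 0.361, 0.2163]
eef_rot: [0.709, 0.706, 0.003, 0.001]
ft_force: [0.9, 0.4, -4.0]
width: 0.0106
grip_force: 40.0
```

Run:
```python
from h import *
s=read_state();print(s['ee_pos'],yaw(s),s['time'],s['joint_positions'].round(2),s['width'])
go((.48,.125,.21,1.52))
```

```text
[0.41517814 0.36097293 0.21625619] 1.5664119732987032 36.75 [-0.02  0.28 -0.91  1.64  0.23  1.33 -0.97] 0.01056222308655943
dp [-0.943, 0.263, 0.023] spin 0.015
```

>>> {"name": "carry_out", "arguments": {"deltas": [{"hand": 8, "dp": [-0.15, 0.05, 0], "spin": 0}, {"hand": 8, "dp": [-0.3, 0.09, 0], "spin": 0}, {"hand": 8, "dp": [-0.5, 0.14, 0], "spin": 0.005}, {"hand": 8, "dp": [-0.7, 0.2, 0], "spin": 0.01}, {"hand": 8, "dp": [-0.85, 0.24, 0.02], "spin": 0.015}, {"hand": 8, "dp": [-0.943, 0.263, 0.02], "spin": 0.015}, {"hand": 8, "dp": [-0.943, 0.263, 0.02], "spin": 0.015}]}}

```text
time: 37.45
ee_pos: [0.4789, 0.1183, 0.205]
eef_rot: [0.727, 0.686, -0.002, -0.0]
ft_force: [0.2, 0.3, -4.3]
width: 0.0108
grip_force: 40.0
```

Run:
```python
from h import *
go((.5445,-.1151,.2,1.476),(.5445,-.1151,.14,1.476))
```

```text
dp [-0.916, 0.317, 0.021] spin 0.012
dp [-0.916, 0.317, 0.261] spin 0.012
```

>>> {"name": "carry_out", "arguments": {"deltas": [{"hand": 8, "dp": [-0.15, 0.05, 0], "spin": 0}, {"hand": 8, "dp": [-0.3, 0.1, 0], "spin": 0.005}, {"hand": 8, "dp": [-0.5, 0.17, 0], "spin": 0.01}, {"hand": 8, "dp": [-0.7, 0.24, 0], "spin": 0.012}, {"hand": 8, "dp": [-0.85, 0.29, 0.02], "spin": 0.012}, {"hand": 8, "dp": [-0.916, 0.317, 0.1], "spin": 0.012}, {"hand": 8, "dp": [-0.916, 0.317, 0.2], "spin": 0.012}, {"hand": 8, "dp": [-0.916, 0.317, 0.26], "spin": 0.012}, {"hand": 8, "dp": [-0.916, 0.317, 0.26], "spin": 0.012}, {"hand": 8, "dp": [-0.916, 0.317, 0.26], "spin": 0.012}, {"hand": 8, "dp": [-0.916, 0.317, 0.26], "spin": 0.012}]}}

```text
time: 38.55
ee_pos: [0.5467, -0.109, 0.143]
eef_rot: [0.738, 0.675, 0.001, 0.001]
ft_force: [0.1, 0.1, -3.1]
width: 0.0111
grip_force: 40.0
```

Run:
```python
from h import *
s=read_state();print(s['ee_pos'],yaw(s),s['time'],s['joint_positions'].round(2),s['width'])
go((.5445,-.1151,.14,1.476),(.5445,-.1151,.093,1.476))
w=camera("wrist");t=camera("top")
a=np.hstack([cv2.resize(w,(400,300)),cv2.resize(t,(400,300))]);cv2.imwrite("pics/m5.png",a[:,:,::-1]);cv2.imwrite("pics/w5.png",w[:,:,::-1])
```

```text
[ 0.54674829 -0.10900027  0.14304529] 1.4824176288847783 38.55 [ 0.61  0.3  -0.58  1.72  0.17  1.17 -0.11] 0.011100060607210617
dp [-0.025, -0.007, 0.012] spin 0.002
dp [-0.025, -0.007, 0.2] spin 0.002
```

View pics/m5.png

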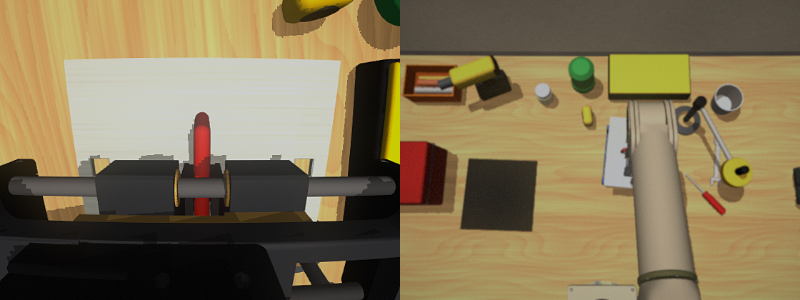

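>>> {"name": "carry_out", "arguments": {"deltas": [{"hand": 8, "dp": [-0.025, -0.007, 0.0], "spin": 0.002}, {"hand": 8, "dp": [-0.025, -0.007, 0.0], "spin": 0.002}, {"hand": 8, "dp": [-0.025, -0.007, 0.0], "spin": 0.002}, {"hand": 8, "dp": [-0.025, -0.007, 0.05], "spin": 0.002}, {"hand": 8, "dp": [-0.025, -0.007, 0.08], "spin": 0.002}, {"hand": 8, "dp": [-0.025, -0.007, 0.08], "spin": 0.002}]}}

```text
time: 39.25
ee_pos: [0.5426, -0.1155, 0.1199]
eef_rot: [0.74, 0.673, -0.001, -0.001]
ft_force: [0.1, -0.3, -3.0]
width: 0.0108
grip_force: 40.0
```

Run:
```python
from h import *
s=read_state();print(s['ee_pos'],yaw(s),s['time'],s['ft_force'])
go((.5445,-.1151,.112,1.476),(.5445,-.1151,.091,1.476))
```

```text
[ 0.54258705 -0.11550379  0.11985978] 1.475227311187619 39.25 [ 0.14298773 -0.26595156 -2.9755648 ]
dp [0.002, 0.008, 0.031] spin -0.0
dp [0.002, 0.008, 0.115] spin -0.0
```

>>> {"name": "carry_out", "arguments": {"deltas": [{"hand": 8, "dp": [0.001, 0.007, 0.0], "spin": 0}, {"hand": 8, "dp": [0.001, 0.007, 0.02], "spin": 0}, {"hand": 8, "dp": [0.001, 0.007, 0.04], "spin": 0}, {"hand": 8, "dp": [0.001, 0.007, 0.06], "spin": 0}, {"hand": 8, "dp": [0.001, 0.007, 0.07], "spin": 0}, {"hand": 8, "dp": [0.001, 0.007, 0.07], "spin": 0}]}}

```text
time: 39.85
ee_pos: [0.5452, -0.1156, 0.1038]
eef_rot: [0.74, 0.672, -0.0, -0.0]
ft_force: [-0.6, -0.5, -4.0]
width: 0.0109
grip_force: 40.0
```

>>> {"name": "carry_out", "arguments": {"deltas": [{"hand": 8, "dp": [0, 0, 0.02], "spin": 0}, {"hand": 8, "dp": [0, 0, 0.035], "spin": 0}, {"hand": 8, "dp": [0, 0, 0.045], "spin": 0}, {"hand": 8, "dp": [0, 0, 0.05], "spin": 0}, {"hand": 8, "dp": [0, 0, 0.052], "spin": 0}, {"hand": 8, "dp": [0, 0, 0.052], "spin": 0}]}}

```text
time: 40.45
ee_pos: [0.5454, -0.1157, 0.0926]
eef_rot: [0.74, 0.672, -0.0, 0.0]
ft_force: [-7.3, 2.2, 11.3]
width: 0.0108
grip_force: 40.0
```

>>> {"name": "carry_out", "arguments": {"deltas": [{"hand": 50, "dp": [0, 0, 0], "spin": 0}, {"hand": 50, "dp": [0, 0, 0], "spin": 0}, {"hand": 50, "dp": [0, 0, 0], "spin": 0}, {"hand": 50, "dp": [0, 0, -0.1], "spin": 0}, {"hand": 50, "dp": [0, 0, -0.25], "spin": 0}, {"hand": 50, "dp": [0, 0, -0.42], "spin": 0}, {"hand": 50, "dp": [0, 0, -0.6], "spin": 0}, {"hand": 50, "dp": [0, 0, -0.78], "spin": 0.03}, {"hand": 50, "dp": [-0.1, 0.03, -0.96], "spin": 0.06}, {"hand": 50, "dp": [-0.25, 0.08, -1.0], "spin": 0.1}, {"hand": 50, "dp": [-0.42, 0.14, -1.0], "spin": 0.14}, {"hand": 50, "dp": [-0.6, 0.2, -1.0], "spin": 0.18}, {"hand": 50, "dp": [-0.8, 0.3, -1.0], "spin": 0.22}, {"hand": 50, "dp": [-0.8, 0.3, -1.0], "spin": 0.26}, {"hand": 50, "dp": [-0.8, 0.3, -1.0], "spin": 0.3}, {"hand": 50, "dp": [-0.8, 0.3, -1.0], "spin": 0.33}, {"hand": 50, "dp": [-0.8, 0.3, -1.0], "spin": 0.33}]}}

```text
time: 42.15
ee_pos: [0.6012, -0.3219, 0.341]
eef_rot: [0.976, 0.217, -0.0, -0.0]
ft_force: [-0.1, 0.0, -0.1]
width: 0.0499
grip_force: 0.0
```

Run:
```python
from h import *
s=read_state();print(s['ee_pos'],yaw(s),s['time'],s['joint_positions'].round(2))
go((.4702,-.4089,.31,.44))
im=camera("scene");t=camera("top")
a=np.hstack([cv2.resize(im[200:350,150:350],(400,300)),cv2.resize(t[140:290,260:460],(400,300))]);cv2.imwrite("pics/m6.png",a[:,:,::-1])
```

```text
[ 0.60120547 -0.32194262  0.3410498 ] 0.4368536022967491 42.15 [ 0.64  0.46 -0.34  1.05  0.15  1.65 -0.79]
dp [-0.622, 0.093, 0.124] spin -0.001
```

View pics/m6.png

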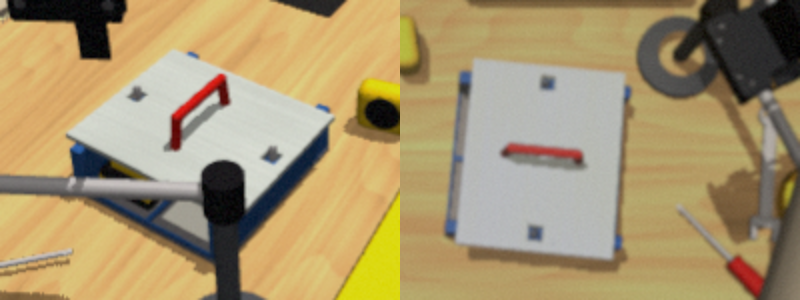

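Cover lies flat with both pins showing in its holes. Now the lamp.

>>> {"name": "carry_out", "arguments": {"force": 10, "deltas": [{"hand": 60, "dp": [-0.15, 0.02, 0], "spin": 0}, {"hand": 60, "dp": [-0.3, 0.05, 0], "spin": 0}, {"hand": 60, "dp": [-0.45, 0.07, 0.1], "spin": 0}, {"hand": 60, "dp": [-0.622, 0.093, 0.124], "spin": 0}, {"hand": 60, "dp": [-0.622, 0.093, 0.124], "spin": 0}, {"hand": 60, "dp": [-0.622, 0.093, 0.124], "spin": 0}, {"hand": 60, "dp": [-0.622, 0.093, 0.24], "spin": 0}, {"hand": 60, "dp": [-0.622, 0.093, 0.36], "spin": 0}, {"hand": 60, "dp": [-0.622, 0.093, 0.45], "spin": 0}, {"hand": 60, "dp": [-0.622, 0.093, 0.45], "spin": 0}, {"hand": 20, "dp": [-0.622, 0.093, 0.45], "spin": 0}, {"hand": 20, "dp": [-0.622, 0.093, 0.45], "spin": 0}, {"hand": 20, "dp": [-0.622, 0.093, 0.45], "spin": 0}, {"hand": 20, "dp": [-0.622, 0.093, 0.45], "spin": 0}, {"hand": 20, "dp": [-0.622, 0.093, 0.45], "spin": 0}, {"hand": 20, "dp": [-0.622, 0.093, 0.45], "spin": 0}]}}

```text
time: 43.85
ee_pos: [0.4701, -0.409, 0.2291]
eef_rot: [0.976, 0.217, 0.0, 0.0]
ft_force: [-1.7, -0.5, 1.5]
width: 0.0234
grip_force: 10.0
```

Run:
```python
from h import *
s=read_state();print(s['ee_pos'],yaw(s),s['time'],s['width'],s['grip_force'],s['joint_positions'].round(2))
P=np.array([.687,-.307]);d=s['ee_pos'][:2]-P;a0=np.arctan2(d[1],d[0])%(2*np.pi);r=np.hypot(*d)
a1=np.arctan2(-.1151+.307,.5445-.687);print(a0,a1,r)
T=[]
for k in range(1,17):
    a=a0+(a1-a0)*k/16
    T.append((*(P+r*np.array([np.cos(a),np.sin(a)])),s['ee_pos'][2],yaw(s)+a-a0))
go(*T)
```

```text
[ 0.47011067 -0.4089562   0.22909112] 0.438331604462106 43.85 0.023399543298551893 9.999953533988446 [ 0.88  0.34 -0.3   1.44  0.1   1.37 -0.56]
3.5810223440828226 2.209527996395152 0.23965818889995827
dp [0.003, -0.082, -0.0] spin 0.027
dp [0.014, -0.164, -0.0] spin 0.055
dp [0.031, -0.244, -0.0] spin 0.082
dp [0.055, -0.322, -0.0] spin 0.109
dp [0.086, -0.398, -0.0] spin 0.136
dp [0.123, -0.472, -0.0] spin 0.164
dp [0.167, -0.541, -0.0] spin 0.191
dp [0.216, -0.607, -0.0] spin 0.218
dp [0.271, -0.669, -0.0] spin 0.246
dp [0.33, -0.725, -0.0] spin 0.273
dp [0.395, -0.776, -0.0] spin 0.3
dp [0.463, -0.822, -0.0] spin 0.327
dp [0.535, -0.861, -0.0] spin 0.355
dp [0.61, -0.894, -0.0] spin 0.382
dp [0.688, -0.921, -0.0] spin 0.409
dp [0.768, -0.941, -0.0] spin 0.437
```

>>> {"name": "carry_out", "arguments": {"deltas": [{"hand": 20, "dp": [0.003, -0.082, 0], "spin": 0.027}, {"hand": 20, "dp": [0.014, -0.164, 0], "spin": 0.055}, {"hand": 20, "dp": [0.031, -0.244, 0], "spin": 0.082}, {"hand": 20, "dp": [0.055, -0.322, 0], "spin": 0.109}, {"hand": 20, "dp": [0.086, -0.398, 0], "spin": 0.136}, {"hand": 20, "dp": [0.123, -0.472, 0], "spin": 0.164}, {"hand": 20, "dp": [0.167, -0.541, 0], "spin": 0.191}, {"hand": 20, "dp": [0.216, -0.607, 0], "spin": 0.218}, {"hand": 20, "dp": [0.271, -0.669, 0], "spin": 0.246}, {"hand": 20, "dp": [0.33, -0.725, 0], "spin": 0.273}, {"hand": 20, "dp": [0.395, -0.776, 0], "spin": 0.3}, {"hand": 20, "dp": [0.463, -0.822, 0], "spin": 0.327}, {"hand": 20, "dp": [0.535, -0.861, 0], "spin": 0.355}, {"hand": 20, "dp": [0.61, -0.894, 0], "spin": 0.382}, {"hand": 20, "dp": [0.688, -0.921, 0], "spin": 0.409}, {"hand": 20, "dp": [0.768, -0.941, 0], "spin": 0.42}, {"hand": 20, "dp": [0.768, -0.941, 0], "spin": 0.42}, {"hand": 20, "dp": [0.768, -0.941, 0], "spin": 0.42}]}}

```text
time: 45.65
ee_pos: [0.5441, -0.1119, 0.2288]
eef_rot: [0.905, -0.425, -0.001, -0.001]
ft_force: [-3.2, 8.2, 2.3]
width: 0.0237
grip_force: 10.0
```

>>> {"name": "carry_out", "arguments": {"deltas": [{"hand": 60, "dp": [0, 0, 0], "spin": 0}, {"hand": 60, "dp": [0, 0, 0], "spin": 0}, {"hand": 60, "dp": [0, 0, 0], "spin": 0}, {"hand": 60, "dp": [0, 0, -0.1], "spin": 0}, {"hand": 60, "dp": [0, 0, -0.25], "spin": 0}, {"hand": 60, "dp": [0, 0, -0.4], "spin": 0}, {"hand": 60, "dp": [0, 0.15, -0.5], "spin": 0}, {"hand": 60, "dp": [0, 0.3, -0.5], "spin": 0}, {"hand": 60, "dp": [0, 0.5, -0.5], "spin": 0}, {"hand": 60, "dp": [0, 0.7, -0.5], "spin": 0}, {"hand": 60, "dp": [0, 0.9, -0.5], "spin": 0}, {"hand": 60, "dp": [0, 1.0, -0.5], "spin": 0}, {"hand": 60, "dp": [0, 1.0, -0.5], "spin": 0}]}}

```text
time: 46.95
ee_pos: [0.348, -0.2767, 0.3543]
eef_rot: [0.903, -0.43, 0.0, 0.001]
ft_force: [-0.1, 0.1, 0.1]
width: 0.0598
grip_force: 0.0
```

Run:
```python
from h import *
s=read_state();print(s['ee_pos'],s['time'],s['ft_force'])
t=camera("top");h,sa,v=cv2.split(hsv(t))
roi=np.zeros_like(v);roi[170:260,300:390]=1
m=((h>18)&(h<36)&(sa>150)&(v>120)&(roi>0)).astype(np.uint8)
c=max(cv2.findContours(m,cv2.RETR_EXTERNAL,cv2.CHAIN_APPROX_NONE)[0],key=cv2.contourArea)
e=cv2.fitEllipse(cv2.convexHull(c));print("disc",e,on_z("top",[e[0]],.205))
w=((sa<60)&(v>120)).astype(np.uint8)
for x,y in [(332,181),(326,256)]:
    q=np.zeros_like(v);q[y-8:y+9,x-8:x+9]=1
    for st,ce,_ in comps((w==0)&(q>0),10): print("hole",ce,on_z("top",[ce],.072)[0])
im=camera("scene")
a=np.hstack([cv2.resize(im,(400,300)),cv2.resize(t,(400,300))]);cv2.imwrite("pics/m7.png",a[:,:,::-1])
```

```text
[ 0.34797526 -0.27671162  0.3542651 ] 46.95 [-0.06209915  0.05533518  0.1301394 ]
disc ((334.7834777832031, 207.69509887695312), (38.094905853271484, 39.287513732910156), 97.20697784423828) [[ 0.54457082 -0.11523999  0.205     ]]
hole [333.41935484 181.06451613] [ 0.63845422 -0.12666478  0.072     ]
hole [333.72413793 188.44827586] [ 0.61956388 -0.12708828  0.072     ]
hole [327.28571429 255.91428571] [ 0.45218417 -0.10852103  0.072     ]
```

View pics/m7.png

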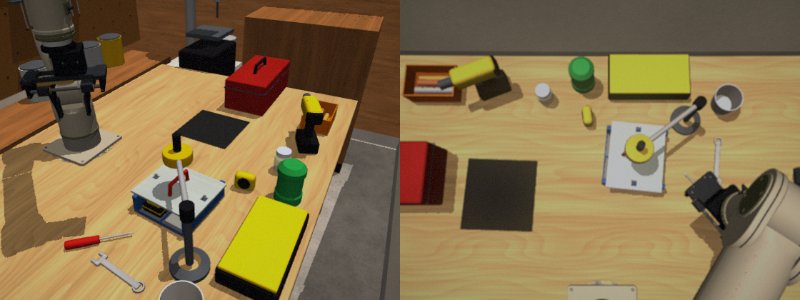

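The lamp head is centred over the case, the cover is on both pins, and the bystanders haven't moved. Handing in.

```bash
python3 -c "
from bench import *
print(close_job())"
```

```text
the job is handed in; nothing more can be done
None
```

The job is handed in (no verdict came back): all four packs found stand in bays with the near row full (the fourth is in the far left bay), and the last pictures showed the cover seated on both pins and the lamp head centred over the case.

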